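Sort spilled hardware into the sample-marked trays

TASK

Sort the two hexagon nuts, the two flange bolts and the brass bushing that lie loose on the black mat at the left of the bench into the three grey trays at the right: each kind goes into the tray whose ledge carries a sample of it (the samples are fixed and stay). In the tray every part rests on the tray floor, not on the rim or on another part: nuts and bushing lying flat, bolts standing on their heads as you found them. Leave the oil bottle and the tape roll where they are.

Things in the scene. Friction and masses are not known exactly. Their poses are not given: they have to be found in the camera images.
- nut_a: a loose M20 hexagon nut of bright steel, 30 mm across flats, 35 mm across corners, 16 mm high, lying flat on the mat (2 mm thick), about 60 g. Origin: centre of its underside, z up; its x axis is square to two of the flats, the y axis points at a corner.
- nut_b: the second, identical nut: a loose M20 hexagon nut of bright steel, 30 mm across flats, 35 mm across corners, 16 mm high, lying flat on the mat (2 mm thick), about 60 g. Origin: centre of its underside, z up; its x axis is square to two of the flats, the y axis points at a corner.
- bolt_a: a loose steel flange bolt standing on its head on the mat (2 mm thick), 42 mm tall: round head 19 mm wide and 10 mm high below, shank 10 mm thick above it, about 32 g. Origin: centre of the underside (the head), z up along the shank.
- bolt_b: the second, identical bolt: a loose steel flange bolt standing on its head on the mat (2 mm thick), 42 mm tall: round head 19 mm wide and 10 mm high below, shank 10 mm thick above it, about 32 g. Origin: centre of the underside (the head), z up along the shank.
- bushing: on the black mat (2 mm thick), a loose flat brass-coloured ring, 42 mm outside diameter, 7 mm thick, lying flat, about 62 g. Origin: centre of its underside, z up.
- nut_tray: The tray for nuts: grey tray with dark liner, fixed; 98 mm square, 90 mm inside, floor 3 mm and rim 10 mm above the bench. Origin: tray centre at bench height; x, y along its sides. A ledge (46 long, 48 wide, 10 high) on its -x side, nearest the robot, carries, fixed 71 mm from the origin, a hexagon nut (top 26 mm above the bench).
- bolt_tray: The tray for bolts: grey tray with dark liner, fixed; 98 mm square, 90 mm inside, floor 3 mm and rim 10 mm above the bench. Origin: tray centre at bench height; x, y along its sides. A ledge (46 long, 48 wide, 10 high) on its -x side, nearest the robot, carries, fixed 71 mm from the origin, a flange bolt standing on its head (top 52 mm above the bench).
- bushing_tray: The tray for bushings: grey tray with dark liner, fixed; 98 mm square, 90 mm inside, floor 3 mm and rim 10 mm above the bench. Origin: tray centre at bench height; x, y along its sides. A ledge (46 long, 48 wide, 10 high) on its -x side, nearest the robot, carries, fixed 71 mm from the origin, a flat brass ring (top 17 mm above the bench).
- oil_bottle: a loose small oil bottle with a red spout, 35 mm wide, 107 mm tall, standing beyond the loose parts; a bystander, not to be disturbed. Origin: centre of its underside.
- tape_roll: a loose roll of tape lying flat near the trays, 69 mm wide, 18 mm high; a bystander, not to be disturbed. Origin: centre of its underside. Between the loose parts and the trays stand clear plastic boxes and a stack of drawers (at x 0.50 to 0.80 m, up to 0.23 m above the bench): carry parts across nearer the robot, or above them.

How it is judged:
By the outcome, as a careful person would: the job done as asked, in the order asked, and still so for the second after the job is handed in, with the robot touching nothing.
It also fails if it takes over 141 s, if anything falls off the work surface, if the arm or the gripper's body presses on something with over 40 N, if the wrist force passes 120 N, or if a joint passes its speed limit or range.

ROBOT

A 6-joint arm with a two-finger parallel gripper is mounted at the origin on a cart in front of the work surface, level with it; the furniture and walls round the work are solid. World frame = base frame: x ahead of the robot, y to its left, z up, the work surface at z = 0. Lengths are in mm, angles in rad, forces in N, time in s.
With the tool pointing down it reaches from about 275 to 1000 mm from the base axis. Payload 8.4 kg.
Tool frame: the origin (TCP) lies midway between the tips of the shut fingers; the grasp point (between the pads) lies 19 mm behind it; z points along the fingers, y is the line along which they close (so a half turn about z gives the same grasp; the last joint's range is limited). The gripper opens to 85 mm and grips with 20 to 120 N. Pads are 22 mm wide; open, the fingers measure 114 mm over their backs; the gripper's body (76 mm by 85 mm) begins 54 mm behind the grasp point. The pads swing forward as they close: fully open they stand 13 mm farther back than shut.
Start: joints at [1.133, 0.353, 1.633, -0, 1.155, -0.002], TCP at [263.834, 566.586, 231.281] pointing down, gripper open.
Joint ranges: [-2.63, 2.63], [-0.92, 2.1], [0.06, 2.66], [-1.3, 4.44], [0, 2.69], [-3.02, 3.02]. Speed limits (rad/s): [2.22, 2.22, 2.79, 3.14, 3.14, 3.14].

INTERFACE

Orientations are given as [roll, pitch, yaw] about the fixed x, y, z axes, in that order (R = Rz(yaw) Ry(pitch) Rx(roll)).
In Python, from rig import r, imaging gives the robot as it stands. The module is installed in compiled form; this text tells all that it offers.
- The arm moves only by the tool arm_command, never from a script. Its argument "deltas" is a list of rows, each an object of numbers: "hand": the finger opening in mm, from 0 to 85.4; "tx", "ty", "tz": the shift along the tool's x, y, z in mm; "wx", "wy", "wz": the turn, a rotation vector about the tool's x, y, z in rad. A call has 1 to 8 rows; each row shifts and turns the commanded pose from where the row before left it, along the tool's axes as they then stand; what a row does not reach is not made up. A row lasts 1/8 s, in which the tool goes at most 62.5 mm and 10.7 degrees, less where a joint would pass 70% of its speed; a pose out of reach is approached as far as the arm can. A call with a gripper value outside its range is refused whole. The fingers move at their own pace and stop on an object; "squeeze" is the grip in N (left out, the last holds). Time passes only in rows, so rows that do not move let the fingers close. It gives the time, the measured TCP pose, the force, the opening and the grip force at its end, in the units of the state.
- r.sense(): the state, without advancing time (a new reading comes with each control period).
- imaging.grab_frame(name): name is "scene" or "top" or "wrist"; returns a dict with "image" (384x512x3 uint8, red, green, blue), "mtx" (3x3 intrinsics, pixels), "world_to_cam" (4x4, takes a point from world to camera coordinates). Camera axes: x right, y up, looking along -z (the intrinsics and any distortion apply to the point x, -y, -z); pixel columns grow to the right and rows downward; lengths in mm; the calibration is good to about 2 mm. A picture is of the moment at which its call begins. There is no depth.
- r.sign_off(): hands the job in; it is judged then, once.
The state is a dict: "clock": time; "qpos": joint angles; "qvel": joint speeds; "joint_efforts": joint torques, N m; "eef_pos": TCP position; "tcp_rot": TCP orientation; "contact_force": force on the tool from outside, world axes, zero at the start; "wrist_torque": the same for the moment, N m; "opening": opening from 0.0 (shut) to 1.0 (fully open); "grasp_force": force on a finger pad.
Only numpy, scipy, OpenCV 4.12 (cv2) and the standard library are available. Lean on these libraries where they do the work, as an engineer would, in place of code of your own. Each camera call takes 0.05 s, during which the arm holds its last target. There are 200 camera calls.

## Working session

There is one attempt and no reset: what is moved stays moved. The work goes in short steps, Python scripts to look and compute and a tool call to move; the robot and the scene stay as the last step left them, time stands still between calls to the robot, and variables do not carry over. Pictures are saved under pics/ and viewed, at most 14 in all, crops included, and the job is handed in when it is done.

Besides the shell and the picture viewer there is one more tool, called after "Request:" as name(argument=value, ...), one argument or row to a line, values as JSON. arm_command: Moves the arm, as the interface text tells. Its arguments: {"type":"object","properties":{"deltas":{"type":"array"},"squeeze":{"type":"number"}},"required":["deltas"]}

```bash
mkdir -p pics; python3 - <<'E'
from rig import r, imaging
import cv2,pickle
for n in("top","scene","wrist"):
    f=imaging.grab_frame(n); cv2.imwrite(f"pics/{n}0.png",f["image"][:,:,::-1]); pickle.dump(f,open(f"{n}0.pkl","wb"))
    print(n,f["mtx"].tolist(),f["world_to_cam"].round(3).tolist(),[k for k in f])
print(r.sense())
E
```

```text
top [[425.648556600421, 0.0, 252.70995381664065], [0.0, 425.648556600421, 191.40176198965568], [0.0, 0.0, 1.0]] [[-0.002, -1.0, -0.002, -28.527], [0.995, -0.003, 0.101, -488.544], [-0.101, -0.001, 0.995, -1561.152], [0.0, 0.0, 0.0, 1.0]] ['image', 'mtx', 'world_to_cam']
scene [[398.9307632651206, 0.0, 262.1211489722656], [0.0, 398.9307632651206, 193.70412357963792], [0.0, 0.0, 1.0]] [[0.913, -0.407, 0.015, -451.44], [0.303, 0.703, 0.644, -160.89], [-0.273, -0.584, 0.765, -1203.879], [0.0, 0.0, 0.0, 1.0]] ['image', 'mtx', 'world_to_cam']
wrist [[344.3194102386299, 0.0, 261.9115737878911], [0.0, 344.3194102386299, 188.61905402139476], [0.0, 0.0, 1.0]] [[0.422, 0.907, -0.002, -624.326], [-0.865, 0.402, -0.301, 38.794], [-0.273, 0.128, 0.954, -379.91], [0.0, 0.0, 0.0, 1.0]] ['image', 'mtx', 'world_to_cam']
{'clock': 0.15, 'qpos': array([ 1.13261583e+00,  3.53533122e-01,  1.63394632e+00, -2.23585882e-05,
        1.15520149e+00, -2.42616043e-03]), 'qvel': array([ 0.00012194, -0.00375825, -0.00211868, -0.00099579,  0.00081019,
       -0.00072606]), 'joint_efforts': array([ 1.63665074e-03, -6.05645800e+01, -3.42338276e+01,  1.09510540e-04,
        6.30268521e-03,  5.08768801e-05]), 'eef_pos': array([263.67849755, 566.26141203, 230.71388496]), 'tcp_rot': array([-3.14050432e+00,  1.78051026e-05,  2.70584737e+00]), 'contact_force': array([-0.011977  , -0.18921499,  0.82387586]), 'wrist_torque': array([ 0.01262825, -0.04930769, -0.00713978]), 'grasp_force': 0.0, 'opening': 0.9993819535472168}
```

View pics/top0.png

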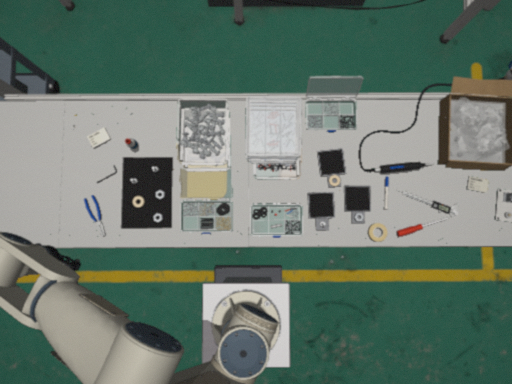

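View pics/wrist0.png

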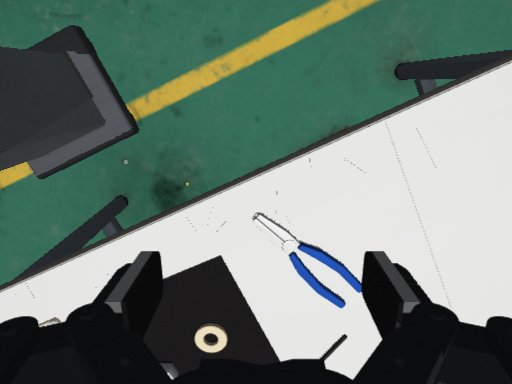

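View pics/scene0.png

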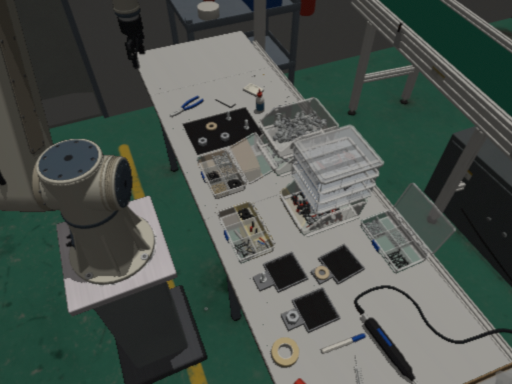

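```bash
cat > h.py <<'E'
import numpy as np,cv2,pickle
from rig import r,imaging
def grab(n,name):
    f=imaging.grab_frame(n); cv2.imwrite(f"pics/{name}.png",f["image"][:,:,::-1]); pickle.dump(f,open(f"{name}.pkl","wb")); return f
def load(name): return pickle.load(open(f"{name}.pkl","rb"))
def p2w(f,u,v,z):
    K=f["mtx"];T=f["world_to_cam"];R=T[:3,:3];c=-R.T@T[:3,3]
    d=R.T@(np.linalg.inv(K)@[u,v,1]*[1,-1,-1]); return (c+d*(z-c[2])/d[2]).round(1)
def w2p(f,p):
    T=f["world_to_cam"];q=(T[:3,:3]@p+T[:3,3])*[1,-1,-1];q=f["mtx"]@q;return (q[:2]/q[2]).round(1)
def crop(f,name,x0,y0,x1,y1,s):
    cv2.imwrite(f"pics/{name}.png",cv2.resize(f["image"][y0:y1,x0:x1,::-1],None,fx=s,fy=s,interpolation=cv2.INTER_CUBIC))
E
python3 - <<'E'
from h import *
t=load("top0");w=load("wrist0")
T=w["world_to_cam"];print("wristcam pos",-T[:3,:3].T@T[:3,3])
for n,u,v,z in [("bush",138.5,201.5,9),("nut",159.5,194.5,18),("nut",158,217,18),("bolt",155,169,44),("bolt",134,181,44),("bushtray",332,162,3),("s",334,181,17),("nuttray",357,198,3),("s",359,216,26),("bolttray",321,206,3),("s",321,225,52),("bottle",131,143,107),("tape",377,232,18),("matTL",122,158,2),("matBR",172,228,2)]: print(n,p2w(t,u,v,z))
a=t["image"][145:240,110:185,::-1];b=t["image"][145:240,295:395,::-1]
cv2.imwrite("pics/c1.png",cv2.resize(np.hstack([a,b]),None,fx=4.5,fy=4.5,interpolation=cv2.INTER_CUBIC))
E
```

```text
wristcam pos [193.13074563 599.32741896 372.99722332]
bush [453.1 399.2   9. ]
nut [478.4 318.8  18. ]
nut [394.4 322.8  18. ]
bolt [570.8 331.6  44. ]
bolt [526.3 408.2  44. ]
bushtray [ 602.2 -331.5    3. ]
s [ 527.7 -334.9   17. ]
nuttray [ 464.6 -422.8    3. ]
s [ 395.8 -422.8   26. ]
bolttray [ 434.8 -286.6    3. ]
s [ 362.4 -277.5   52. ]
bottle [655.2 404.7 107. ]
tape [ 336.8 -489.7   18. ]
matTL [620.  468.1   2. ]
matBR [353.7 273.1   2. ]
```

View pics/c1.png

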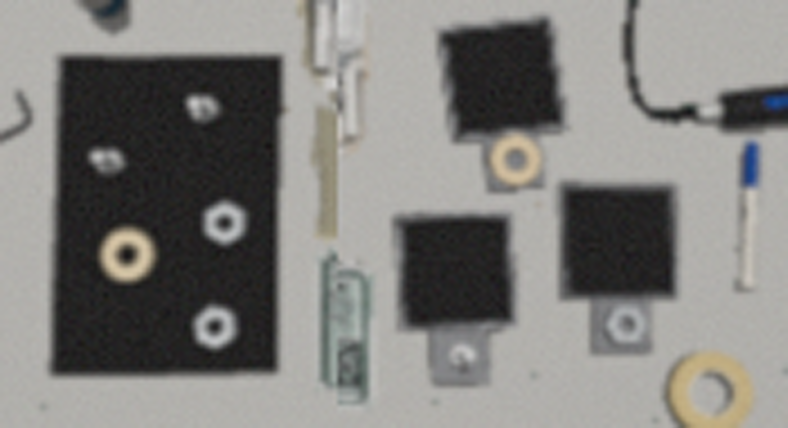

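The top view shows bushing (138,201), nuts (160,194) and (158,217), bolts (155,169) and (134,181). The bushing tray is at (332,162), the nut tray at (357,198) and the bolt tray at (321,206). Next I move over the mat for a closer look.

Request:
arm_command(
  deltas=[
    {"tx": -51,"ty": -20},
    {"tx": -51,"ty": -20},
    {"tx": -51,"ty": -20},
    {"tx": -51,"ty": -20},
    {"tx": -51,"ty": -20},
    {"tx": -51,"ty": -20},
  ],
)

```text
schema error: expected keys hand, tx, ty, tz, wx, wy, wz
```

Request:
arm_command(
  deltas=[
    {"tz": -10,"wz": 0.142},
    {"tz": -10,"wz": 0.142},
    {"tz": -10,"wz": 0.142},
    {"tz": -10,"wz": 0.142},
    {"tz": -10,"wz": 0.142},
    {"tz": -10,"wz": 0.142},
    {"tz": -10,"wz": 0.142},
    {"tz": -10,"wz": 0.142},
  ],
)

```text
schema error: expected keys hand, tx, ty, tz, wx, wy, wz
```

Request:
arm_command(
  deltas=[
    {"tz": 0},
    {"tz": 0},
  ],
)

```text
schema error: expected keys hand, tx, ty, tz, wx, wy, wz
```

```bash
python3 - <<'E'
from h import *
s=r.sense();print(s["eef_pos"],s["tcp_rot"],s["qpos"])
f=grab("wrist","w1"); crop(f,"w1c",0,0,512,384,1.5)
t=load("top0")
for n,p in dict(bush=[453,399,9],n1=[478,319,18],n2=[394,323,18],b1=[571,332,44],b2=[526,408,44]).items(): print(n,w2p(f,p)*1.5)
E
```

```text
[263.67849755 566.26141203 230.71388496] [-3.14050432e+00  1.78051026e-05  2.70584737e+00] [ 1.13261583e+00  3.53533122e-01  1.63394632e+00 -2.23585882e-05
  1.15520149e+00 -2.42616043e-03]
bush [309.45 510.45]
n1 [240.15 570.6 ]
n2 [193.5  496.95]
b1 [298.2  666.45]
b2 [353.4  602.55]
```

View pics/w1c.png

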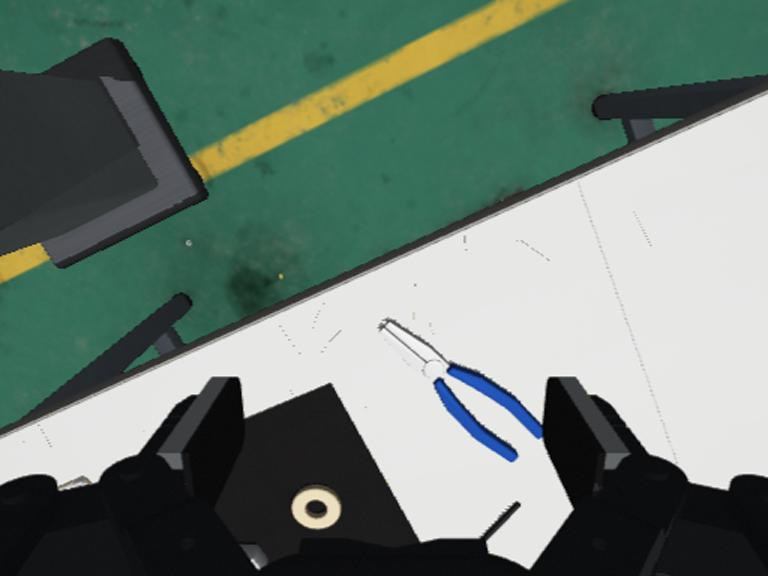

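The moves were refused because every row needs all the keys, so this is still the start view. The bushing is at (316,509) in the 1.5x picture, close to the predicted (309,510). I resend the moves with full rows.

Request:
arm_command(
  deltas=[
    {"hand": 85,"tx": -51,"ty": -20,"tz": 0,"wx": 0,"wy": 0,"wz": 0},
    {"hand": 85,"tx": -51,"ty": -20,"tz": 0,"wx": 0,"wy": 0,"wz": 0},
    {"hand": 85,"tx": -51,"ty": -20,"tz": 0,"wx": 0,"wy": 0,"wz": 0},
    {"hand": 85,"tx": -51,"ty": -20,"tz": 0,"wx": 0,"wy": 0,"wz": 0},
    {"hand": 85,"tx": -51,"ty": -20,"tz": 0,"wx": 0,"wy": 0,"wz": 0},
    {"hand": 85,"tx": -51,"ty": -20,"tz": 0,"wx": 0,"wy": 0,"wz": 0},
  ],
)

```text
clock: 0.95
eef_pos: [491.6, 327.2, 231.3]
tcp_rot: [3.142, 0.0, 2.706]
contact_force: [-0.0, 1.1, 0.5]
opening: 0.995
grasp_force: 0.0
```

Request:
arm_command(
  deltas=[
    {"hand": 85,"tx": 0,"ty": 0,"tz": -10,"wx": 0,"wy": 0,"wz": 0.142},
    {"hand": 85,"tx": 0,"ty": 0,"tz": -10,"wx": 0,"wy": 0,"wz": 0.142},
    {"hand": 85,"tx": 0,"ty": 0,"tz": -10,"wx": 0,"wy": 0,"wz": 0.142},
    {"hand": 85,"tx": 0,"ty": 0,"tz": -10,"wx": 0,"wy": 0,"wz": 0.142},
    {"hand": 85,"tx": 0,"ty": 0,"tz": -10,"wx": 0,"wy": 0,"wz": 0.142},
    {"hand": 85,"tx": 0,"ty": 0,"tz": -10,"wx": 0,"wy": 0,"wz": 0.142},
    {"hand": 85,"tx": 0,"ty": 0,"tz": -10,"wx": 0,"wy": 0,"wz": 0.142},
    {"hand": 85,"tx": 0,"ty": 0,"tz": -10,"wx": 0,"wy": 0,"wz": 0.142},
  ],
)

```text
clock: 1.95
eef_pos: [490.5, 328.5, 311.4]
tcp_rot: [-3.141, 0.0, 1.565]
contact_force: [0.3, -0.2, -0.1]
opening: 0.996
grasp_force: 0.0
```

Request:
arm_command(
  deltas=[
    {"hand": 85,"tx": 0,"ty": 0,"tz": 0,"wx": 0,"wy": 0,"wz": 0},
    {"hand": 85,"tx": 0,"ty": 0,"tz": 0,"wx": 0,"wy": 0,"wz": 0},
  ],
)

```text
clock: 2.2
eef_pos: [490.4, 328.5, 310.8]
tcp_rot: [-3.141, 0.0, 1.573]
contact_force: [0.3, -0.3, -0.3]
opening: 0.994
grasp_force: 0.0
```

```bash
python3 - <<'E'
from h import *
s=r.sense();print(s["eef_pos"],s["tcp_rot"],s["qpos"])
f=grab("wrist","w1"); crop(f,"w1c",0,0,512,384,1.5)
for n,p in dict(bush=[453,399,9],n1=[478,319,18],n2=[394,323,18],b1=[571,332,44],b2=[526,408,44]).items(): print(n,w2p(f,p)*1.5)
E
```

```text
[490.36085036 328.50971746 310.75338432] [-3.14105926e+00  3.59351928e-04  1.57287694e+00] [ 5.87722945e-01  2.33973303e-01  1.61757118e+00 -4.82919296e-06
  1.29069131e+00  5.85643762e-01]
bush [348.75 128.25]
n1 [379.35 226.2 ]
n2 [280.65 221.4 ]
b1 [494.85 216.9 ]
b2 [441.45 116.85]
```

View pics/w1c.png

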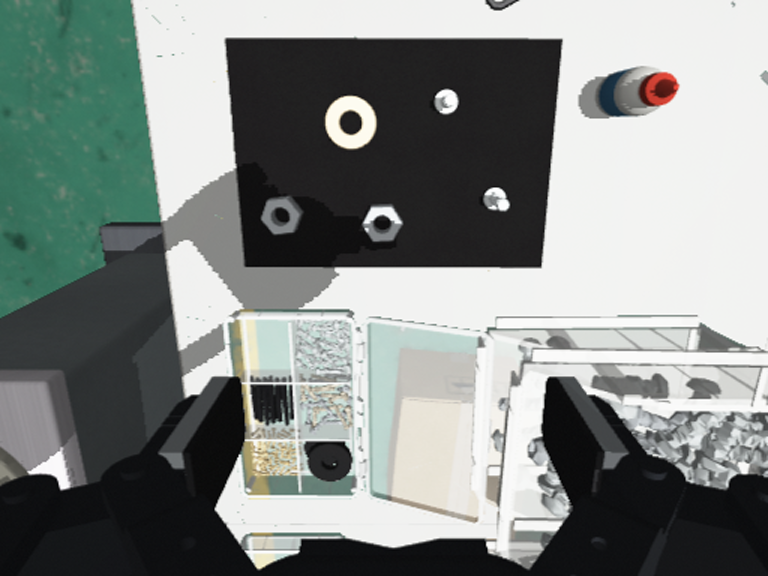

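The mat is in full view. In the 1.5x picture, the bushing is at (351,123), bolts at (446,101) and (497,200), and nuts at (282,215) and (383,223). Next I extract precise centres.

```bash
python3 - <<'E'
from h import *
f=load("w1");g=cv2.cvtColor(f["image"],cv2.COLOR_RGB2GRAY)
# crop inside mat
big=cv2.resize(g[28:176,158:368],None,fx=4,fy=4,interpolation=cv2.INTER_CUBIC)
m=(big>50).astype(np.uint8)
cs,_=cv2.findContours(m,cv2.RETR_EXTERNAL,cv2.CHAIN_APPROX_NONE)
for c in cs:
    if not 300<cv2.contourArea(c)<8000: continue
    h=cv2.convexHull(c);(cx,cy),rad=cv2.minEnclosingCircle(h);M=cv2.moments(h)
    u,v=158+(M['m10']/M['m00']+.5)/4-.5,28+(M['m01']/M['m00']+.5)/4-.5
    P=cv2.approxPolyDP(h,0.04*cv2.arcLength(h,True),True)[:,0]
    W=np.array([p2w(f,158+(a+.5)/4-.5,28+(b+.5)/4-.5,14)[:2] for a,b in P])
    d=np.diff(np.vstack([W,W[:1]]),axis=0)
    print((round(u,1),round(v,1)),"r",round(rad/4,1),cv2.contourArea(c)/16,{z:p2w(f,u,v,z)[:2].tolist() for z in(9,14,18,24)}, "edges",[(round(float(np.hypot(*e)),0),round(float(np.degrees(np.arctan2(e[1],e[0]))%60),0)) for e in d])
a=cv2.resize(f["image"][28:176,158:368,::-1],None,fx=3.7,fy=3.7,interpolation=cv2.INTER_CUBIC);cv2.imwrite("pics/w1z.png",a)
E
```

```text
(330.6, 132.8) r 9.9 231.375 {9: [577.8, 341.0], 14: [576.9, 341.8], 18: [576.1, 342.4], 24: [574.9, 343.2]} edges [(9.0, 11.0), (8.0, 26.0), (10.0, 57.0), (8.0, 12.0), (19.0, 46.0), (7.0, 48.0), (8.0, 4.0)]
(159.5, 155.0) r 28.1 156.875 {9: [355.1, 311.4], 14: [356.6, 312.4], 18: [357.8, 313.3], 24: [359.6, 314.6]} edges [(73.0, 30.0), (7.0, 0.0), (73.0, 25.0)]
(364.9, 148.1) r 37.5 285.21875 {9: [623.8, 321.2], 14: [622.3, 322.2], 18: [621.1, 323.0], 24: [619.3, 324.1]} edges [(96.0, 35.0), (9.0, 1.0), (96.0, 30.0)]
(297.2, 67.3) r 9.0 231.25 {9: [532.3, 420.5], 14: [531.8, 420.3], 18: [531.4, 420.2], 24: [530.8, 420.0]} edges [(9.0, 28.0), (8.0, 41.0), (8.0, 55.0), (8.0, 10.0), (9.0, 20.0), (9.0, 34.0), (12.0, 27.0)]
```

View pics/w1z.png

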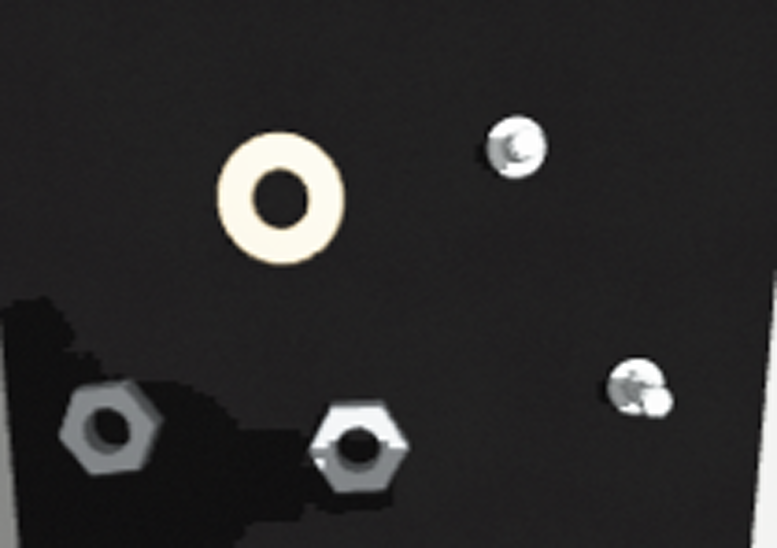

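```bash
python3 - <<'E'
from h import *
f=load("w1");q=lambda a,b,z:p2w(f,158+(a+.5)/3.7-.5,28+(b+.5)/3.7-.5,z)[:2]
print("bush",q(281,198,9)); 
print("bolt2",q(516,147,11),q(520,146,44)); print("bolt1",q(637,387,11),q(656,401,44))
for n,C in dict(nb=[(311,449),(333,402),(383,402),(409,447),(383,491),(335,493)],na=[(59,430),(77,386),(125,380),(157,425),(138,472),(92,476)]).items():
    W=np.array([q(a,b,18) for a,b in C]);d=W-W.mean(0);z=(d[:,0]+1j*d[:,1])
    print(n,W.mean(0).round(1),abs(z).round(1),"corner angle deg",round(float(np.degrees(np.angle((z**6).sum())/6)),1))
E
```

```text
bush [454.4 404.1]
bolt2 [531.9 420.3] [530.  419.5]
bolt1 [576.4 342. ] [576.3 342.3]
nb [480.3 321.9] [16.6 18.  17.8 17.3 17.4 18.2] corner angle deg 0.9
na [394.  328.3] [16.9 17.5 17.9 17.  17.9 18. ] corner angle deg 4.9
```

Request:
arm_command(
  deltas=[
    {"hand": 50,"tx": -7,"ty": -10,"tz": 20,"wx": 0,"wy": 0,"wz": 0},
    {"hand": 50,"tx": 0,"ty": 0,"tz": 20,"wx": 0,"wy": 0,"wz": 0.17},
    {"hand": 50,"tx": 0,"ty": 0,"tz": 40,"wx": 0,"wy": 0,"wz": 0.17},
    {"hand": 50,"tx": 0,"ty": 0,"tz": 40,"wx": 0,"wy": 0,"wz": 0.17},
    {"hand": 50,"tx": 0,"ty": 0,"tz": 40,"wx": 0,"wy": 0,"wz": 0},
    {"hand": 50,"tx": 0,"ty": 0,"tz": 40,"wx": 0,"wy": 0,"wz": 0},
    {"hand": 50,"tx": 0,"ty": 0,"tz": 40,"wx": 0,"wy": 0,"wz": 0},
    {"hand": 50,"tx": 0,"ty": 0,"tz": 20,"wx": 0,"wy": 0,"wz": 0},
  ],
)

```text
clock: 3.25
eef_pos: [479.2, 320.7, 48.6]
tcp_rot: [-3.14, 0.003, 1.062]
contact_force: [0.1, 0.7, 0.4]
opening: 0.587
grasp_force: 0.0
```

```bash
python3 - <<'E'
from h import *
s=r.sense();print(s["eef_pos"],s["tcp_rot"],s["qpos"].round(2))
f=grab("wrist","w2"); crop(f,"w2c",100,100,412,384,2)
for p in ([480.3,321.9,18],[480.3,321.9,2],s["eef_pos"]):print((w2p(f,p)-[100,100])*2)
E
```

```text
[479.15617218 320.69361852  48.57183985] [-3.13994592  0.00319787  1.06170463] [0.59 0.51 1.87 0.   0.77 1.1 ]
[328.4 249.6]
[328.2 227.6]
[327.2 309.6]
```

View pics/w2c.png

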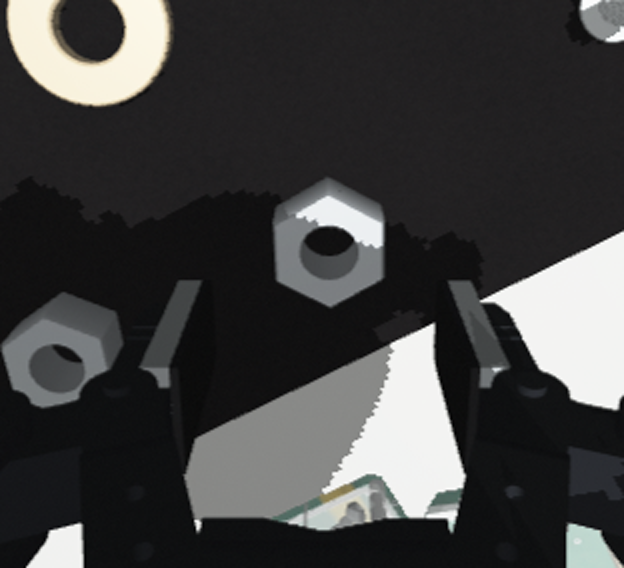

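The nut's top is centred at (329,250), as predicted, with its flats facing the fingers. I descend and grip it.

Request:
arm_command(
  deltas=[
    {"hand": 50,"tx": 1.6,"ty": 0.4,"tz": 20,"wx": 0,"wy": 0,"wz": 0},
    {"hand": 50,"tx": 0,"ty": 0,"tz": 15,"wx": 0,"wy": 0,"wz": 0},
    {"hand": 50,"tx": 0,"ty": 0,"tz": 9,"wx": 0,"wy": 0,"wz": 0},
    {"hand": 50,"tx": 0,"ty": 0,"tz": 0,"wx": 0,"wy": 0,"wz": 0},
    {"hand": 50,"tx": 0,"ty": 0,"tz": 0,"wx": 0,"wy": 0,"wz": 0},
  ],
)

```text
clock: 3.92
eef_pos: [482.0, 323.1, 7.7]
tcp_rot: [3.141, -0.001, 1.06]
contact_force: [0.2, 0.4, 0.7]
opening: 0.586
grasp_force: 0.0
```

Request:
arm_command(
  deltas=[
    {"hand": 20,"tx": 0,"ty": 0,"tz": 0,"wx": 0,"wy": 0,"wz": 0},
    {"hand": 20,"tx": 0,"ty": 0,"tz": 0,"wx": 0,"wy": 0,"wz": 0},
    {"hand": 20,"tx": 0,"ty": 0,"tz": 0,"wx": 0,"wy": 0,"wz": 0},
    {"hand": 20,"tx": 0,"ty": 0,"tz": 0,"wx": 0,"wy": 0,"wz": 0},
    {"hand": 20,"tx": 0,"ty": 0,"tz": 0,"wx": 0,"wy": 0,"wz": 0},
    {"hand": 20,"tx": 0,"ty": 0,"tz": 0,"wx": 0,"wy": 0,"wz": 0},
  ],
  squeeze=40,
)

```text
clock: 4.68
eef_pos: [482.1, 323.1, 8.1]
tcp_rot: [3.141, -0.001, 1.06]
contact_force: [-0.3, -0.7, 5.9]
opening: 0.343
grasp_force: 39.9
```

Request:
arm_command(
  deltas=[
    {"hand": 20,"tx": 0,"ty": 0,"tz": -20,"wx": 0,"wy": 0,"wz": 0},
    {"hand": 20,"tx": 0,"ty": 0,"tz": -50,"wx": 0,"wy": 0,"wz": 0},
    {"hand": 20,"tx": 0,"ty": 0,"tz": -60,"wx": 0,"wy": 0,"wz": 0},
    {"hand": 20,"tx": 0,"ty": 0,"tz": -60,"wx": 0,"wy": 0,"wz": 0},
    {"hand": 20,"tx": 0,"ty": 0,"tz": -60,"wx": 0,"wy": 0,"wz": 0},
    {"hand": 20,"tx": 0,"ty": 0,"tz": -50,"wx": 0,"wy": 0,"wz": 0},
  ],
)

```text
clock: 5.42
eef_pos: [481.5, 322.7, 311.4]
tcp_rot: [3.14, -0.003, 1.06]
contact_force: [0.4, 1.0, -0.5]
opening: 0.341
grasp_force: 40.0
```

Request:
arm_command(
  deltas=[
    {"hand": 20,"tx": -44,"ty": 24.5,"tz": 0,"wx": 0,"wy": 0,"wz": 0},
    {"hand": 20,"tx": -44,"ty": 24.5,"tz": 0,"wx": 0,"wy": 0,"wz": 0},
    {"hand": 20,"tx": -44,"ty": 24.5,"tz": 0,"wx": 0,"wy": 0,"wz": 0},
    {"hand": 20,"tx": -44,"ty": 24.5,"tz": 0,"wx": 0,"wy": 0,"wz": 0},
    {"hand": 20,"tx": -44,"ty": 24.5,"tz": 0,"wx": 0,"wy": 0,"wz": 0},
    {"hand": 20,"tx": -44,"ty": 24.5,"tz": 0,"wx": 0,"wy": 0,"wz": 0},
    {"hand": 20,"tx": -44,"ty": 24.5,"tz": 0,"wx": 0,"wy": 0,"wz": 0},
  ],
)

```text
clock: 6.3
eef_pos: [480.1, -31.2, 308.6]
tcp_rot: [3.14, -0.001, 1.06]
contact_force: [-0.3, -0.3, -0.8]
opening: 0.342
grasp_force: 40.0
```

Request:
arm_command(
  deltas=[
    {"hand": 20,"tx": -44,"ty": 24.5,"tz": 0,"wx": 0,"wy": 0,"wz": 0},
    {"hand": 20,"tx": -44,"ty": 24.5,"tz": 0,"wx": 0,"wy": 0,"wz": 0},
    {"hand": 20,"tx": -44,"ty": 24.5,"tz": 0,"wx": 0,"wy": 0,"wz": 0},
    {"hand": 20,"tx": -44,"ty": 24.5,"tz": 0,"wx": 0,"wy": 0,"wz": 0},
    {"hand": 20,"tx": -44,"ty": 24.5,"tz": 0,"wx": 0,"wy": 0,"wz": 0},
    {"hand": 20,"tx": -44,"ty": 24.5,"tz": 0,"wx": 0,"wy": 0,"wz": 0},
    {"hand": 20,"tx": -44,"ty": 24.5,"tz": 0,"wx": 0,"wy": 0,"wz": 0},
    {"hand": 20,"tx": 0,"ty": 0,"tz": 0,"wx": 0,"wy": 0,"wz": 0},
  ],
)

```text
clock: 7.3
eef_pos: [478.9, -385.0, 308.1]
tcp_rot: [3.141, 0.001, 1.057]
contact_force: [-0.2, 1.3, -0.8]
opening: 0.338
grasp_force: 40.0
```

Request:
arm_command(
  deltas=[
    {"hand": 20,"tx": 0,"ty": 0,"tz": 0,"wx": 0,"wy": 0,"wz": 0},
    {"hand": 20,"tx": 0,"ty": 0,"tz": 0,"wx": 0,"wy": 0,"wz": 0},
  ],
)

```text
clock: 7.55
eef_pos: [479.7, -381.0, 307.8]
tcp_rot: [3.141, -0.0, 1.061]
contact_force: [0.5, 0.8, -0.0]
opening: 0.339
grasp_force: 40.0
```

```bash
python3 - <<'E'
from h import *
s=r.sense();print(s["eef_pos"],s["tcp_rot"],s["qpos"].round(2))
f=grab("wrist","w3"); crop(f,"w3c",0,0,512,384,1.5)
E
```

```text
[ 479.67552332 -380.99490531  307.83855132] [ 3.14140352e+00 -2.13675018e-04  1.06079421e+00] [-0.67  0.27  1.57  0.    1.3  -0.16]
```

View pics/w3c.png

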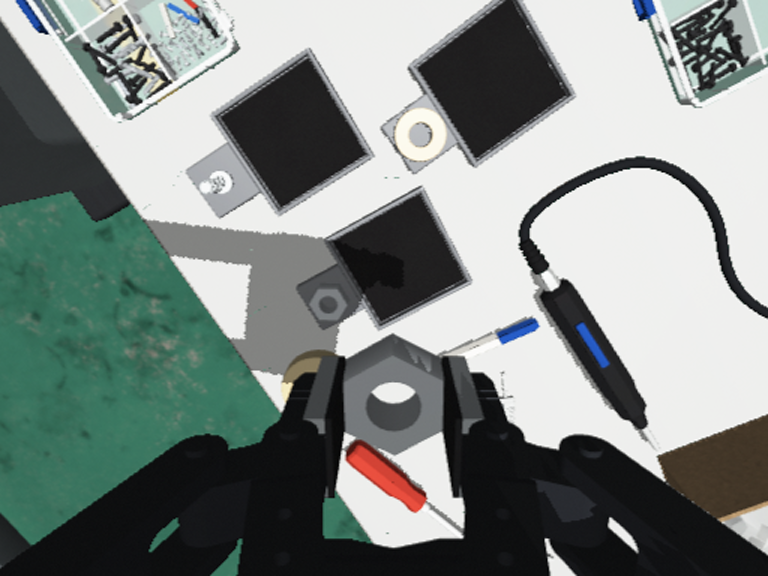

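The tray view is clear, with the nut held flat in the fingers. In the 1.5x picture the bolt tray is at about (294,132), the bushing tray at (492,80) and the nut tray at (400,259). I compute centres from the rim corners.

```bash
python3 - <<'E'
from h import *
f=load("w3");q=lambda p:p2w(f,(p[0]+.5)/1.5-.5,(p[1]+.5)/1.5-.5,10)[:2]
for n,C in dict(bolt=[(213,114),(310,48),(374,155),(280,214)],bush=[(409,67),(576,95),(477,166)],nut=[(327,240),(422,187),(471,282),(380,328)]).items():
    W=np.array([q(c) for c in C])
    c=W.mean(0) if len(W)==4 else (W[0]+W[1])/2
    print(n,c.round(1),W.tolist())
E
```

```text
bolt [ 440.4 -284. ] [[391.5, -238.2], [486.1, -234.9], [489.3, -329.8], [394.5, -333.2]]
bush [ 600.5 -326.4] [[547.0, -284.7], [654.0, -368.2], [559.9, -379.5]]
nut [ 464.2 -419.8] [[417.8, -372.3], [511.6, -372.4], [510.1, -467.8], [417.2, -466.7]]
```

Request:
arm_command(
  deltas=[
    {"hand": 20,"tx": 0,"ty": 0,"tz": 40,"wx": 0,"wy": 0,"wz": -0.17},
    {"hand": 20,"tx": 0,"ty": 0,"tz": 40,"wx": 0,"wy": 0,"wz": -0.17},
    {"hand": 20,"tx": 0,"ty": 0,"tz": 40,"wx": 0,"wy": 0,"wz": -0.17},
    {"hand": 20,"tx": -31,"ty": -8,"tz": 40,"wx": 0,"wy": 0,"wz": 0},
    {"hand": 20,"tx": -30,"ty": -8,"tz": 40,"wx": 0,"wy": 0,"wz": 0},
    {"hand": 20,"tx": 0,"ty": 0,"tz": 35,"wx": 0,"wy": 0,"wz": 0},
    {"hand": 20,"tx": 0,"ty": 0,"tz": 25,"wx": 0,"wy": 0,"wz": 0},
    {"hand": 20,"tx": 0,"ty": 0,"tz": 0,"wx": 0,"wy": 0,"wz": 0},
  ],
)

```text
clock: 8.6
eef_pos: [462.8, -441.5, 45.7]
tcp_rot: [-3.139, -0.003, 1.571]
contact_force: [1.1, -0.2, -0.8]
opening: 0.338
grasp_force: 39.9
```

Request:
arm_command(
  deltas=[
    {"hand": 20,"tx": 0,"ty": 0,"tz": 0,"wx": 0,"wy": 0,"wz": 0},
    {"hand": 20,"tx": 0,"ty": 0,"tz": 0,"wx": 0,"wy": 0,"wz": 0},
  ],
)

```text
clock: 8.85
eef_pos: [464.5, -443.7, 49.0]
tcp_rot: [3.14, 0.002, 1.57]
contact_force: [0.3, -0.2, -0.1]
opening: 0.337
grasp_force: 40.0
```

Request:
arm_command(
  deltas=[
    {"hand": 20,"tx": 2,"ty": 0,"tz": 20,"wx": 0,"wy": 0,"wz": 0},
    {"hand": 20,"tx": 0,"ty": 0,"tz": 13,"wx": 0,"wy": 0,"wz": 0},
    {"hand": 20,"tx": 0,"ty": 0,"tz": 4,"wx": 0,"wy": 0,"wz": 0},
    {"hand": 20,"tx": 0,"ty": 0,"tz": 0,"wx": 0,"wy": 0,"wz": 0},
    {"hand": 20,"tx": 0,"ty": 0,"tz": 0,"wx": 0,"wy": 0,"wz": 0},
  ],
)

```text
clock: 9.48
eef_pos: [463.6, -441.3, 10.1]
tcp_rot: [-3.142, -0.0, 1.57]
contact_force: [0.2, -0.1, -1.1]
opening: 0.341
grasp_force: 40.0
```

Request:
arm_command(
  deltas=[
    {"hand": 20,"tx": 0,"ty": 0,"tz": 0.8,"wx": 0,"wy": 0,"wz": 0},
    {"hand": 20,"tx": 0,"ty": 0,"tz": 0,"wx": 0,"wy": 0,"wz": 0},
    {"hand": 40,"tx": 0,"ty": 0,"tz": 0,"wx": 0,"wy": 0,"wz": 0},
    {"hand": 40,"tx": 0,"ty": 0,"tz": 0,"wx": 0,"wy": 0,"wz": 0},
    {"hand": 40,"tx": 0,"ty": 0,"tz": 0,"wx": 0,"wy": 0,"wz": 0},
    {"hand": 40,"tx": 0,"ty": 0,"tz": 0,"wx": 0,"wy": 0,"wz": 0},
  ],
)

```text
clock: 10.22
eef_pos: [463.6, -441.2, 9.5]
tcp_rot: [3.142, 0.0, 1.57]
contact_force: [-0.1, -0.5, 0.7]
opening: 0.47
grasp_force: 0.0
```

Request:
arm_command(
  deltas=[
    {"hand": 40,"tx": 0,"ty": 0,"tz": -15,"wx": 0,"wy": 0,"wz": 0},
    {"hand": 40,"tx": 0,"ty": 0,"tz": -25,"wx": 0,"wy": 0,"wz": 0},
    {"hand": 50,"tx": 0,"ty": 0,"tz": -50,"wx": 0,"wy": 0,"wz": 0},
    {"hand": 50,"tx": 0,"ty": 0,"tz": -60,"wx": 0,"wy": 0,"wz": 0},
    {"hand": 50,"tx": 0,"ty": 0,"tz": -60,"wx": 0,"wy": 0,"wz": 0},
    {"hand": 50,"tx": 0,"ty": 0,"tz": -60,"wx": 0,"wy": 0,"wz": 0},
    {"hand": 50,"tx": 0,"ty": 0,"tz": -20,"wx": 0,"wy": 0,"wz": 0},
  ],
)

```text
clock: 11.1
eef_pos: [464.6, -442.2, 305.7]
tcp_rot: [3.136, 0.005, 1.57]
contact_force: [0.4, 0.0, -0.7]
opening: 0.584
grasp_force: 0.0
```

```bash
python3 - <<'E'
from h import *
s=r.sense();print(s["eef_pos"],s["tcp_rot"],s["clock"])
f=grab("wrist","w4"); crop(f,"w4c",130,60,360,250,2)
for p in ([464,-442,19],s["eef_pos"]):print((w2p(f,p)-[130,60])*2)
E
```

```text
[ 464.6291867  -442.18564149  305.66686151] [3.13608204 0.00526386 1.56981876] 11.1
[261.4 166.2]
[266.8 391.2]
```

View pics/w4c.png

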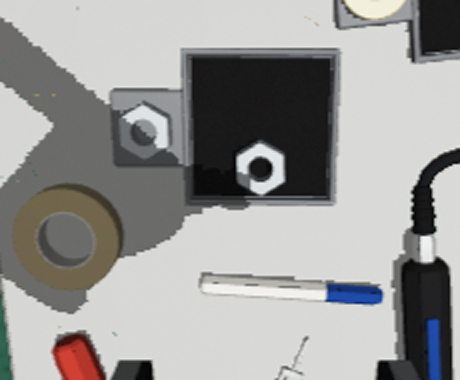

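Nut one lies flat in its tray at (261,168), clear of the rim. Next is nut A.

Request:
arm_command(
  deltas=[
    {"hand": 50,"tx": 55,"ty": -5,"tz": 0,"wx": 0,"wy": 0,"wz": 0},
    {"hand": 50,"tx": 55,"ty": -5,"tz": 0,"wx": 0,"wy": 0,"wz": 0},
    {"hand": 50,"tx": 55,"ty": -5,"tz": 0,"wx": 0,"wy": 0,"wz": 0},
    {"hand": 50,"tx": 55,"ty": -5,"tz": 0,"wx": 0,"wy": 0,"wz": 0},
    {"hand": 50,"tx": 55,"ty": -5,"tz": 0,"wx": 0,"wy": 0,"wz": 0},
    {"hand": 50,"tx": 55,"ty": -5,"tz": 0,"wx": 0,"wy": 0,"wz": 0},
    {"hand": 50,"tx": 55,"ty": -5,"tz": 0,"wx": 0,"wy": 0,"wz": 0},
  ],
)

```text
clock: 12.02
eef_pos: [428.1, -54.5, 299.5]
tcp_rot: [3.141, -0.0, 1.569]
contact_force: [1.2, 0.4, -0.2]
opening: 0.587
grasp_force: 0.0
```

Request:
arm_command(
  deltas=[
    {"hand": 50,"tx": 55,"ty": -5,"tz": 0,"wx": 0,"wy": 0,"wz": 0},
    {"hand": 50,"tx": 55,"ty": -5,"tz": 0,"wx": 0,"wy": 0,"wz": 0},
    {"hand": 50,"tx": 55,"ty": -5,"tz": 0,"wx": 0,"wy": 0,"wz": 0},
    {"hand": 50,"tx": 55,"ty": -5,"tz": 0,"wx": 0,"wy": 0,"wz": 0},
    {"hand": 50,"tx": 55,"ty": -5,"tz": 0,"wx": 0,"wy": 0,"wz": 0},
    {"hand": 50,"tx": 55,"ty": -5,"tz": 0,"wx": 0,"wy": 0,"wz": 0},
    {"hand": 50,"tx": 55,"ty": -5,"tz": 0,"wx": 0,"wy": 0,"wz": 0},
  ],
)

```text
clock: 12.9
eef_pos: [393.5, 330.5, 299.5]
tcp_rot: [3.141, 0.0, 1.57]
contact_force: [0.9, 0.3, -0.4]
opening: 0.588
grasp_force: 0.0
```

Request:
arm_command(
  deltas=[
    {"hand": 50,"tx": 0,"ty": 0,"tz": 40,"wx": 0,"wy": 0,"wz": 0.109},
    {"hand": 50,"tx": 0,"ty": 0,"tz": 45,"wx": 0,"wy": 0,"wz": 0.109},
    {"hand": 50,"tx": 0,"ty": 0,"tz": 45,"wx": 0,"wy": 0,"wz": 0.109},
    {"hand": 50,"tx": 0,"ty": 0,"tz": 45,"wx": 0,"wy": 0,"wz": 0.109},
    {"hand": 50,"tx": 0,"ty": 0,"tz": 45,"wx": 0,"wy": 0,"wz": 0},
    {"hand": 50,"tx": 0,"ty": 0,"tz": 35,"wx": 0,"wy": 0,"wz": 0},
    {"hand": 50,"tx": 0,"ty": 0,"tz": 0,"wx": 0,"wy": 0,"wz": 0},
    {"hand": 50,"tx": 0,"ty": 0,"tz": 0,"wx": 0,"wy": 0,"wz": 0},
  ],
)

```text
clock: 13.9
eef_pos: [394.7, 329.2, 45.5]
tcp_rot: [3.141, -0.001, 1.134]
contact_force: [-0.3, 0.5, 0.2]
opening: 0.582
grasp_force: 0.0
```

Request:
arm_command(
  deltas=[
    {"hand": 50,"tx": 0,"ty": 0,"tz": 0,"wx": 0,"wy": 0,"wz": 0},
  ],
)

```text
clock: 14.02
eef_pos: [395.3, 329.6, 46.1]
tcp_rot: [3.14, -0.002, 1.134]
contact_force: [-0.2, 0.4, -0.2]
opening: 0.587
grasp_force: 0.0
```

Request:
arm_command(
  deltas=[
    {"hand": 50,"tx": -1.5,"ty": -0.5,"tz": 18,"wx": 0,"wy": 0,"wz": 0},
    {"hand": 50,"tx": 0,"ty": 0,"tz": 14,"wx": 0,"wy": 0,"wz": 0},
    {"hand": 50,"tx": 0,"ty": 0,"tz": 6,"wx": 0,"wy": 0,"wz": 0},
    {"hand": 50,"tx": 0,"ty": 0,"tz": 0,"wx": 0,"wy": 0,"wz": 0},
    {"hand": 50,"tx": 0,"ty": 0,"tz": 0,"wx": 0,"wy": 0,"wz": 0},
  ],
)

```text
clock: 14.65
eef_pos: [393.5, 327.9, 6.8]
tcp_rot: [3.141, -0.0, 1.134]
contact_force: [-0.8, 0.2, -0.6]
opening: 0.583
grasp_force: 0.0
```

Request:
arm_command(
  deltas=[
    {"hand": 20,"tx": 0,"ty": 0,"tz": 0,"wx": 0,"wy": 0,"wz": 0},
    {"hand": 20,"tx": 0,"ty": 0,"tz": 0,"wx": 0,"wy": 0,"wz": 0},
    {"hand": 20,"tx": 0,"ty": 0,"tz": 0,"wx": 0,"wy": 0,"wz": 0},
    {"hand": 20,"tx": 0,"ty": 0,"tz": 0,"wx": 0,"wy": 0,"wz": 0},
    {"hand": 20,"tx": 0,"ty": 0,"tz": 0,"wx": 0,"wy": 0,"wz": 0},
    {"hand": 20,"tx": 0,"ty": 0,"tz": 0,"wx": 0,"wy": 0,"wz": 0},
  ],
  squeeze=40,
)

```text
clock: 15.4
eef_pos: [393.5, 328.0, 7.1]
tcp_rot: [3.141, -0.001, 1.134]
contact_force: [-1.3, -0.2, 5.8]
opening: 0.342
grasp_force: 39.8
```

Request:
arm_command(
  deltas=[
    {"hand": 20,"tx": 0,"ty": 0,"tz": -20,"wx": 0,"wy": 0,"wz": 0},
    {"hand": 20,"tx": 0,"ty": 0,"tz": -50,"wx": 0,"wy": 0,"wz": 0},
    {"hand": 20,"tx": 0,"ty": 0,"tz": -60,"wx": 0,"wy": 0,"wz": -0.109},
    {"hand": 20,"tx": 0,"ty": 0,"tz": -60,"wx": 0,"wy": 0,"wz": -0.109},
    {"hand": 20,"tx": 0,"ty": 0,"tz": -60,"wx": 0,"wy": 0,"wz": -0.109},
    {"hand": 20,"tx": 0,"ty": 0,"tz": -50,"wx": 0,"wy": 0,"wz": -0.109},
  ],
)

```text
clock: 16.15
eef_pos: [393.2, 327.7, 309.3]
tcp_rot: [3.14, -0.001, 1.573]
contact_force: [1.9, -0.6, -1.6]
opening: 0.337
grasp_force: 40.0
```

Request:
arm_command(
  deltas=[
    {"hand": 20,"tx": -52,"ty": 5,"tz": 0,"wx": 0,"wy": 0,"wz": 0},
    {"hand": 20,"tx": -52,"ty": 5,"tz": 0,"wx": 0,"wy": 0,"wz": 0},
    {"hand": 20,"tx": -52,"ty": 5,"tz": 0,"wx": 0,"wy": 0,"wz": 0},
    {"hand": 20,"tx": -52,"ty": 5,"tz": 0,"wx": 0,"wy": 0,"wz": 0},
    {"hand": 20,"tx": -52,"ty": 5,"tz": 0,"wx": 0,"wy": 0,"wz": 0},
    {"hand": 20,"tx": -52,"ty": 5,"tz": 0,"wx": 0,"wy": 0,"wz": 0},
    {"hand": 20,"tx": -52,"ty": 5,"tz": 0,"wx": 0,"wy": 0,"wz": 0},
  ],
)

```text
clock: 17.02
eef_pos: [427.6, -38.0, 306.7]
tcp_rot: [3.141, -0.0, 1.57]
contact_force: [0.8, 0.7, -0.3]
opening: 0.336
grasp_force: 40.0
```

Request:
arm_command(
  deltas=[
    {"hand": 20,"tx": -52,"ty": 5,"tz": 0,"wx": 0,"wy": 0,"wz": 0},
    {"hand": 20,"tx": -52,"ty": 5,"tz": 0,"wx": 0,"wy": 0,"wz": 0},
    {"hand": 20,"tx": -52,"ty": 5,"tz": 0,"wx": 0,"wy": 0,"wz": 0},
    {"hand": 20,"tx": -52,"ty": 5,"tz": 0,"wx": 0,"wy": 0,"wz": 0},
    {"hand": 20,"tx": -52,"ty": 5,"tz": 0,"wx": 0,"wy": 0,"wz": 0},
    {"hand": 20,"tx": -52,"ty": 5,"tz": 0,"wx": 0,"wy": 0,"wz": 0},
    {"hand": 20,"tx": -52,"ty": 5,"tz": 0,"wx": 0,"wy": 0,"wz": 0},
  ],
)

```text
clock: 17.9
eef_pos: [462.3, -402.0, 306.5]
tcp_rot: [3.141, -0.0, 1.57]
contact_force: [0.1, 0.0, -0.3]
opening: 0.345
grasp_force: 40.0
```

Request:
arm_command(
  deltas=[
    {"hand": 20,"tx": 0,"ty": 0,"tz": 40,"wx": 0,"wy": 0,"wz": 0},
    {"hand": 20,"tx": 0,"ty": 0,"tz": 50,"wx": 0,"wy": 0,"wz": 0},
    {"hand": 20,"tx": 0,"ty": 0,"tz": 60,"wx": 0,"wy": 0,"wz": 0},
    {"hand": 20,"tx": 0,"ty": 0,"tz": 60,"wx": 0,"wy": 0,"wz": 0},
    {"hand": 20,"tx": 0,"ty": 0,"tz": 40,"wx": 0,"wy": 0,"wz": 0},
    {"hand": 20,"tx": 0,"ty": 0,"tz": 0,"wx": 0,"wy": 0,"wz": 0},
    {"hand": 20,"tx": 0,"ty": 0,"tz": 0,"wx": 0,"wy": 0,"wz": 0},
    {"hand": 20,"tx": 0,"ty": 0,"tz": 0,"wx": 0,"wy": 0,"wz": 0},
  ],
)

```text
clock: 18.9
eef_pos: [463.8, -401.4, 58.8]
tcp_rot: [3.139, 0.002, 1.57]
contact_force: [0.7, 0.2, 0.1]
opening: 0.34
grasp_force: 40.0
```

Request:
arm_command(
  deltas=[
    {"hand": 20,"tx": 3,"ty": 0,"tz": 20,"wx": 0,"wy": 0,"wz": 0},
    {"hand": 20,"tx": 0,"ty": 0,"tz": 18,"wx": 0,"wy": 0,"wz": 0},
    {"hand": 20,"tx": 0,"ty": 0,"tz": 8,"wx": 0,"wy": 0,"wz": 0},
    {"hand": 20,"tx": 0,"ty": 0,"tz": 3,"wx": 0,"wy": 0,"wz": 0},
    {"hand": 20,"tx": 0,"ty": 0,"tz": 0,"wx": 0,"wy": 0,"wz": 0},
    {"hand": 20,"tx": 0,"ty": 0,"tz": 0,"wx": 0,"wy": 0,"wz": 0},
  ],
)

```text
clock: 19.65
eef_pos: [462.7, -397.5, 8.1]
tcp_rot: [3.141, 0.0, 1.57]
contact_force: [-2.3, 1.5, 6.0]
opening: 0.342
grasp_force: 40.7
```

Request:
arm_command(
  deltas=[
    {"hand": 40,"tx": 0,"ty": 0,"tz": 0,"wx": 0,"wy": 0,"wz": 0},
    {"hand": 40,"tx": 0,"ty": 0,"tz": 0,"wx": 0,"wy": 0,"wz": 0},
    {"hand": 40,"tx": 0,"ty": 0,"tz": 0,"wx": 0,"wy": 0,"wz": 0},
    {"hand": 40,"tx": 0,"ty": 0,"tz": 0,"wx": 0,"wy": 0,"wz": 0},
  ],
)

```text
clock: 20.15
eef_pos: [462.5, -397.3, 7.4]
tcp_rot: [-3.142, -0.0, 1.57]
contact_force: [-0.3, -0.1, -0.5]
opening: 0.472
grasp_force: 0.0
```

Request:
arm_command(
  deltas=[
    {"hand": 40,"tx": 0,"ty": 0,"tz": -15,"wx": 0,"wy": 0,"wz": 0},
    {"hand": 40,"tx": 0,"ty": 0,"tz": -25,"wx": 0,"wy": 0,"wz": 0},
    {"hand": 40,"tx": 0,"ty": 0,"tz": -50,"wx": 0,"wy": 0,"wz": 0},
    {"hand": 40,"tx": 0,"ty": 0,"tz": -60,"wx": 0,"wy": 0,"wz": 0},
    {"hand": 40,"tx": 0,"ty": 0,"tz": -60,"wx": 0,"wy": 0,"wz": 0},
    {"hand": 40,"tx": 0,"ty": 0,"tz": -60,"wx": 0,"wy": 0,"wz": 0},
    {"hand": 40,"tx": 0,"ty": 0,"tz": -30,"wx": 0,"wy": 0,"wz": 0},
  ],
)

```text
clock: 21.02
eef_pos: [463.2, -397.9, 312.8]
tcp_rot: [3.137, 0.004, 1.57]
contact_force: [0.6, 0.0, -1.3]
opening: 0.47
grasp_force: 0.0
```

Request:
arm_command(
  deltas=[
    {"hand": 40,"tx": 53,"ty": 8,"tz": 0,"wx": 0,"wy": 0,"wz": 0},
    {"hand": 40,"tx": 53,"ty": 8,"tz": 0,"wx": 0,"wy": 0,"wz": 0},
    {"hand": 40,"tx": 53,"ty": 8,"tz": 0,"wx": 0,"wy": 0,"wz": 0},
    {"hand": 40,"tx": 53,"ty": 8,"tz": 0,"wx": 0,"wy": 0,"wz": 0},
    {"hand": 40,"tx": 53,"ty": 8,"tz": 0,"wx": 0,"wy": 0,"wz": 0},
    {"hand": 40,"tx": 53,"ty": 8,"tz": 0,"wx": 0,"wy": 0,"wz": 0},
    {"hand": 40,"tx": 53,"ty": 8,"tz": 0,"wx": 0,"wy": 0,"wz": 0},
  ],
)

```text
clock: 21.9
eef_pos: [518.8, -24.7, 308.7]
tcp_rot: [3.14, 0.0, 1.57]
contact_force: [1.2, -0.1, 0.3]
opening: 0.469
grasp_force: 0.0
```

Request:
arm_command(
  deltas=[
    {"hand": 40,"tx": 53,"ty": 8,"tz": 0,"wx": 0,"wy": 0,"wz": 0},
    {"hand": 40,"tx": 53,"ty": 8,"tz": 0,"wx": 0,"wy": 0,"wz": 0},
    {"hand": 40,"tx": 53,"ty": 8,"tz": 0,"wx": 0,"wy": 0,"wz": 0},
    {"hand": 40,"tx": 53,"ty": 8,"tz": 0,"wx": 0,"wy": 0,"wz": 0},
    {"hand": 40,"tx": 53,"ty": 8,"tz": 0,"wx": 0,"wy": 0,"wz": 0},
    {"hand": 40,"tx": 53,"ty": 8,"tz": 0,"wx": 0,"wy": 0,"wz": 0},
    {"hand": 40,"tx": 53,"ty": 8,"tz": 0,"wx": 0,"wy": 0,"wz": 0},
  ],
)

```text
clock: 22.78
eef_pos: [575.1, 346.2, 308.8]
tcp_rot: [3.141, -0.0, 1.57]
contact_force: [0.3, -0.6, 0.6]
opening: 0.47
grasp_force: 0.0
```

Request:
arm_command(
  deltas=[
    {"hand": 40,"tx": 0,"ty": 0,"tz": 40,"wx": 0,"wy": 0,"wz": 0},
    {"hand": 40,"tx": 0,"ty": 0,"tz": 50,"wx": 0,"wy": 0,"wz": 0},
    {"hand": 40,"tx": 0,"ty": 0,"tz": 60,"wx": 0,"wy": 0,"wz": 0},
    {"hand": 40,"tx": 0,"ty": 0,"tz": 50,"wx": 0,"wy": 0,"wz": 0},
    {"hand": 40,"tx": 0,"ty": 0,"tz": 30,"wx": 0,"wy": 0,"wz": 0},
    {"hand": 40,"tx": 0,"ty": 0,"tz": 0,"wx": 0,"wy": 0,"wz": 0},
    {"hand": 40,"tx": 0,"ty": 0,"tz": 0,"wx": 0,"wy": 0,"wz": 0},
    {"hand": 40,"tx": 0,"ty": 0,"tz": 0,"wx": 0,"wy": 0,"wz": 0},
  ],
)

```text
clock: 23.78
eef_pos: [576.4, 345.2, 79.8]
tcp_rot: [3.139, -0.002, 1.57]
contact_force: [1.0, -0.0, 0.5]
opening: 0.466
grasp_force: 0.0
```

```bash
python3 - <<'E'
from h import *
s=r.sense();print(s["eef_pos"],s["tcp_rot"],s["clock"])
f=grab("wrist","w5"); crop(f,"w5c",130,0,390,300,2)
for p in ([576.3,342.2,44],[576.3,342.2,12],s["eef_pos"]):print((w2p(f,p)-[130,0])*2)
E
```

```text
[576.43246011 345.23806337  79.79406318] [ 3.13875290e+00 -1.68294980e-03  1.56981261e+00] 23.775
[265.4 459.2]
[265.  418.6]
[266.8 511.2]
```

View pics/w5c.png

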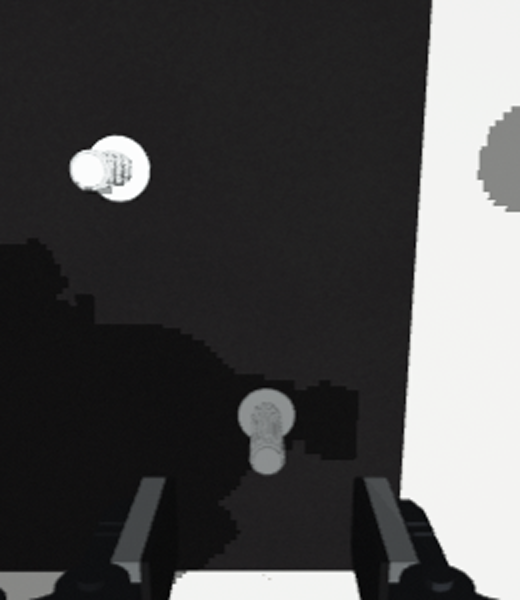

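The bolt's shank tip is at (267,460), within 1 mm of prediction. I grip it.

Request:
arm_command(
  deltas=[
    {"hand": 40,"tx": -2.5,"ty": 0,"tz": 25,"wx": 0,"wy": 0,"wz": 0},
    {"hand": 40,"tx": 0,"ty": 0,"tz": 25,"wx": 0,"wy": 0,"wz": 0},
    {"hand": 40,"tx": 0,"ty": 0,"tz": 13,"wx": 0,"wy": 0,"wz": 0},
    {"hand": 40,"tx": 0,"ty": 0,"tz": 0,"wx": 0,"wy": 0,"wz": 0},
    {"hand": 40,"tx": 0,"ty": 0,"tz": 0,"wx": 0,"wy": 0,"wz": 0},
  ],
)

```text
clock: 24.45
eef_pos: [576.0, 342.5, 15.6]
tcp_rot: [3.14, -0.001, 1.57]
contact_force: [-1.1, -0.2, 0.0]
opening: 0.47
grasp_force: 0.0
```

Request:
arm_command(
  deltas=[
    {"hand": 20,"tx": 0,"ty": 0,"tz": 0,"wx": 0,"wy": 0,"wz": 0},
    {"hand": 15,"tx": 0,"ty": 0,"tz": 0,"wx": 0,"wy": 0,"wz": 0},
    {"hand": 12,"tx": 0,"ty": 0,"tz": 0,"wx": 0,"wy": 0,"wz": 0},
    {"hand": 9,"tx": 0,"ty": 0,"tz": 0,"wx": 0,"wy": 0,"wz": 0},
    {"hand": 6,"tx": 0,"ty": 0,"tz": 0,"wx": 0,"wy": 0,"wz": 0},
    {"hand": 3,"tx": 0,"ty": 0,"tz": 0,"wx": 0,"wy": 0,"wz": 0},
    {"hand": 3,"tx": 0,"ty": 0,"tz": 0,"wx": 0,"wy": 0,"wz": 0},
  ],
  squeeze=40,
)

```text
clock: 25.32
eef_pos: [575.4, 342.1, 14.7]
tcp_rot: [3.141, -0.0, 1.57]
contact_force: [-1.2, 0.4, 4.1]
opening: 0.099
grasp_force: 39.1
```

Request:
arm_command(
  deltas=[
    {"hand": 3,"tx": 0,"ty": 0,"tz": -15,"wx": 0,"wy": 0,"wz": 0},
    {"hand": 3,"tx": 0,"ty": 0,"tz": -40,"wx": 0,"wy": 0,"wz": 0},
    {"hand": 3,"tx": 0,"ty": 0,"tz": -60,"wx": 0,"wy": 0,"wz": 0},
    {"hand": 3,"tx": 0,"ty": 0,"tz": -60,"wx": 0,"wy": 0,"wz": 0},
    {"hand": 3,"tx": 0,"ty": 0,"tz": -60,"wx": 0,"wy": 0,"wz": 0},
    {"hand": 3,"tx": 0,"ty": 0,"tz": -50,"wx": 0,"wy": 0,"wz": 0},
    {"hand": 3,"tx": 0,"ty": 0,"tz": -10,"wx": 0,"wy": 0,"wz": 0},
  ],
)

```text
clock: 26.2
eef_pos: [576.5, 342.8, 314.9]
tcp_rot: [3.135, -0.004, 1.57]
contact_force: [-0.9, 0.2, -0.4]
opening: 0.096
grasp_force: 39.0
```

Request:
arm_command(
  deltas=[
    {"hand": 3,"tx": -30,"ty": -6,"tz": 0,"wx": 0,"wy": 0,"wz": 0},
    {"hand": 3,"tx": -50,"ty": -10,"tz": 0,"wx": 0,"wy": 0,"wz": 0},
    {"hand": 3,"tx": -50,"ty": -10,"tz": 0,"wx": 0,"wy": 0,"wz": 0},
    {"hand": 3,"tx": -50,"ty": -10,"tz": 0,"wx": 0,"wy": 0,"wz": 0},
    {"hand": 3,"tx": -50,"ty": -10,"tz": 0,"wx": 0,"wy": 0,"wz": 0},
    {"hand": 3,"tx": -50,"ty": -10,"tz": 0,"wx": 0,"wy": 0,"wz": 0},
    {"hand": 3,"tx": -50,"ty": -10,"tz": 0,"wx": 0,"wy": 0,"wz": 0},
  ],
)

```text
clock: 27.08
eef_pos: [507.7, 10.6, 308.9]
tcp_rot: [-3.14, 0.0, 1.57]
contact_force: [0.8, -0.1, -0.5]
opening: 0.099
grasp_force: 39.0
```

Request:
arm_command(
  deltas=[
    {"hand": 3,"tx": -50,"ty": -11,"tz": 0,"wx": 0,"wy": 0,"wz": 0},
    {"hand": 3,"tx": -50,"ty": -11,"tz": 0,"wx": 0,"wy": 0,"wz": 0},
    {"hand": 3,"tx": -50,"ty": -11,"tz": 0,"wx": 0,"wy": 0,"wz": 0},
    {"hand": 3,"tx": -50,"ty": -11,"tz": 0,"wx": 0,"wy": 0,"wz": 0},
    {"hand": 3,"tx": -50,"ty": -11,"tz": 0,"wx": 0,"wy": 0,"wz": 0},
    {"hand": 3,"tx": -40,"ty": -8,"tz": 0,"wx": 0,"wy": 0,"wz": 0},
    {"hand": 3,"tx": -26,"ty": -5,"tz": 0,"wx": 0,"wy": 0,"wz": 0},
  ],
)

```text
clock: 27.95
eef_pos: [439.4, -305.3, 308.8]
tcp_rot: [-3.14, -0.001, 1.568]
contact_force: [0.7, -0.1, -1.1]
opening: 0.099
grasp_force: 39.0
```

Request:
arm_command(
  deltas=[
    {"hand": 3,"tx": 0,"ty": 0,"tz": 40,"wx": 0,"wy": 0,"wz": 0},
    {"hand": 3,"tx": 0,"ty": 0,"tz": 50,"wx": 0,"wy": 0,"wz": 0},
    {"hand": 3,"tx": 0,"ty": 0,"tz": 60,"wx": 0,"wy": 0,"wz": 0},
    {"hand": 3,"tx": 0,"ty": 0,"tz": 60,"wx": 0,"wy": 0,"wz": 0},
    {"hand": 3,"tx": 0,"ty": 0,"tz": 30,"wx": 0,"wy": 0,"wz": 0},
    {"hand": 3,"tx": 0,"ty": 0,"tz": 0,"wx": 0,"wy": 0,"wz": 0},
    {"hand": 3,"tx": 0,"ty": 0,"tz": 0,"wx": 0,"wy": 0,"wz": 0},
    {"hand": 3,"tx": 0,"ty": 0,"tz": 0,"wx": 0,"wy": 0,"wz": 0},
  ],
)

```text
clock: 28.95
eef_pos: [441.6, -304.5, 71.2]
tcp_rot: [3.139, 0.002, 1.57]
contact_force: [-0.2, -0.2, 0.7]
opening: 0.095
grasp_force: 39.0
```

```bash
python3 - <<'E'
from h import *
s=r.sense();print(s["eef_pos"],s["tcp_rot"],s["clock"])
f=grab("wrist","w6"); crop(f,"w6c",60,60,460,360,2)
print((w2p(f,s["eef_pos"])-[60,60])*2)
E
```

```text
[ 441.56840828 -304.4783746    71.15446068] [3.13931855e+00 1.58113634e-03 1.56979026e+00] 28.95
[406.8 391.2]
```

View pics/w6c.png

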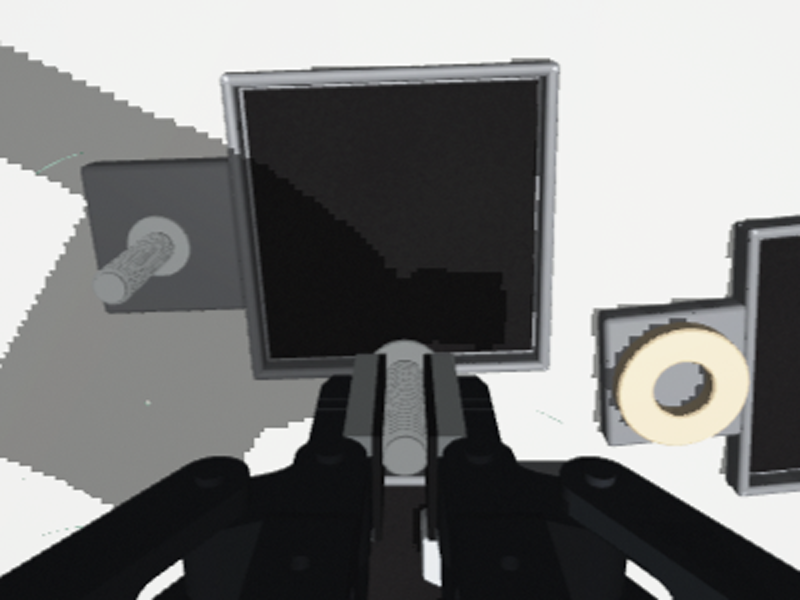

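The bolt hangs upright between the pads, over the tray. I lower and release it.

Request:
arm_command(
  deltas=[
    {"hand": 3,"tx": 0,"ty": 0,"tz": 25,"wx": 0,"wy": 0,"wz": 0},
    {"hand": 3,"tx": 0,"ty": 0,"tz": 18,"wx": 0,"wy": 0,"wz": 0},
    {"hand": 3,"tx": 0,"ty": 0,"tz": 8,"wx": 0,"wy": 0,"wz": 0},
    {"hand": 3,"tx": 0,"ty": 0,"tz": 3,"wx": 0,"wy": 0,"wz": 0},
    {"hand": 3,"tx": 0,"ty": 0,"tz": 0,"wx": 0,"wy": 0,"wz": 0},
    {"hand": 3,"tx": 0,"ty": 0,"tz": 0,"wx": 0,"wy": 0,"wz": 0},
  ],
)

```text
clock: 29.75
eef_pos: [441.0, -304.1, 15.9]
tcp_rot: [3.141, 0.001, 1.57]
contact_force: [0.4, -0.7, -0.3]
opening: 0.101
grasp_force: 39.0
```

Request:
arm_command(
  deltas=[
    {"hand": 3,"tx": 0,"ty": 0,"tz": 0.6,"wx": 0,"wy": 0,"wz": 0},
    {"hand": 3,"tx": 0,"ty": 0,"tz": 0,"wx": 0,"wy": 0,"wz": 0},
    {"hand": 12,"tx": 0,"ty": 0,"tz": 0,"wx": 0,"wy": 0,"wz": 0},
    {"hand": 16,"tx": 0,"ty": 0,"tz": 0,"wx": 0,"wy": 0,"wz": 0},
    {"hand": 22,"tx": 0,"ty": 0,"tz": 0,"wx": 0,"wy": 0,"wz": 0},
    {"hand": 30,"tx": 0,"ty": 0,"tz": 0,"wx": 0,"wy": 0,"wz": 0},
    {"hand": 30,"tx": 0,"ty": 0,"tz": 0,"wx": 0,"wy": 0,"wz": 0},
  ],
)

```text
clock: 30.62
eef_pos: [440.6, -303.8, 14.9]
tcp_rot: [3.142, 0.0, 1.57]
contact_force: [0.2, 0.7, 0.9]
opening: 0.354
grasp_force: 0.0
```

Request:
arm_command(
  deltas=[
    {"hand": 30,"tx": 0,"ty": 0,"tz": -15,"wx": 0,"wy": 0,"wz": 0},
    {"hand": 30,"tx": 0,"ty": 0,"tz": -25,"wx": 0,"wy": 0,"wz": 0},
    {"hand": 40,"tx": 0,"ty": 0,"tz": -50,"wx": 0,"wy": 0,"wz": 0},
    {"hand": 40,"tx": 0,"ty": 0,"tz": -60,"wx": 0,"wy": 0,"wz": 0},
    {"hand": 40,"tx": 0,"ty": 0,"tz": -60,"wx": 0,"wy": 0,"wz": 0},
    {"hand": 40,"tx": 0,"ty": 0,"tz": -60,"wx": 0,"wy": 0,"wz": 0},
    {"hand": 40,"tx": 0,"ty": 0,"tz": -25,"wx": 0,"wy": 0,"wz": 0},
  ],
)

```text
clock: 31.5
eef_pos: [441.4, -304.4, 315.1]
tcp_rot: [3.136, 0.004, 1.57]
contact_force: [0.4, 0.2, -0.4]
opening: 0.464
grasp_force: 0.0
```

Request:
arm_command(
  deltas=[
    {"hand": 40,"tx": 52,"ty": 6.4,"tz": 0,"wx": 0,"wy": 0,"wz": 0},
    {"hand": 40,"tx": 52,"ty": 6.4,"tz": 0,"wx": 0,"wy": 0,"wz": 0},
    {"hand": 40,"tx": 52,"ty": 6.4,"tz": 0,"wx": 0,"wy": 0,"wz": 0},
    {"hand": 40,"tx": 52,"ty": 6.4,"tz": 0,"wx": 0,"wy": 0,"wz": 0},
    {"hand": 40,"tx": 52,"ty": 6.4,"tz": 0,"wx": 0,"wy": 0,"wz": 0},
    {"hand": 40,"tx": 52,"ty": 6.4,"tz": 0,"wx": 0,"wy": 0,"wz": 0},
    {"hand": 40,"tx": 52,"ty": 6.4,"tz": 0,"wx": 0,"wy": 0,"wz": 0},
  ],
)

```text
clock: 32.38
eef_pos: [485.5, 61.8, 311.1]
tcp_rot: [3.14, -0.0, 1.57]
contact_force: [1.6, -0.1, 0.1]
opening: 0.47
grasp_force: 0.0
```

Request:
arm_command(
  deltas=[
    {"hand": 40,"tx": 52,"ty": 6.4,"tz": 0,"wx": 0,"wy": 0,"wz": 0},
    {"hand": 40,"tx": 52,"ty": 6.4,"tz": 0,"wx": 0,"wy": 0,"wz": 0},
    {"hand": 40,"tx": 52,"ty": 6.4,"tz": 0,"wx": 0,"wy": 0,"wz": 0},
    {"hand": 40,"tx": 52,"ty": 6.4,"tz": 0,"wx": 0,"wy": 0,"wz": 0},
    {"hand": 40,"tx": 52,"ty": 6.4,"tz": 0,"wx": 0,"wy": 0,"wz": 0},
    {"hand": 40,"tx": 52,"ty": 6.4,"tz": 0,"wx": 0,"wy": 0,"wz": 0},
    {"hand": 40,"tx": 50,"ty": 6.4,"tz": 0,"wx": 0,"wy": 0,"wz": 0},
  ],
)

```text
clock: 33.25
eef_pos: [530.7, 423.7, 311.1]
tcp_rot: [3.141, -0.0, 1.57]
contact_force: [1.4, -0.1, 0.1]
opening: 0.468
grasp_force: 0.0
```

Request:
arm_command(
  deltas=[
    {"hand": 40,"tx": 0,"ty": 0,"tz": 40,"wx": 0,"wy": 0,"wz": 0},
    {"hand": 40,"tx": 0,"ty": 0,"tz": 50,"wx": 0,"wy": 0,"wz": 0},
    {"hand": 40,"tx": 0,"ty": 0,"tz": 60,"wx": 0,"wy": 0,"wz": 0},
    {"hand": 40,"tx": 0,"ty": 0,"tz": 50,"wx": 0,"wy": 0,"wz": 0},
    {"hand": 40,"tx": 0,"ty": 0,"tz": 30,"wx": 0,"wy": 0,"wz": 0},
    {"hand": 40,"tx": 0,"ty": 0,"tz": 0,"wx": 0,"wy": 0,"wz": 0},
    {"hand": 40,"tx": 0,"ty": 0,"tz": 0,"wx": 0,"wy": 0,"wz": 0},
    {"hand": 40,"tx": 0,"ty": 0,"tz": 0,"wx": 0,"wy": 0,"wz": 0},
  ],
)

```text
clock: 34.25
eef_pos: [532.0, 422.9, 82.2]
tcp_rot: [3.139, -0.002, 1.57]
contact_force: [0.4, 0.4, 0.2]
opening: 0.465
grasp_force: 0.0
```

```bash
python3 - <<'E'
from h import *
s=r.sense();print(s["eef_pos"],s["tcp_rot"],s["clock"])
f=grab("wrist","w7"); crop(f,"w7c",130,100,390,300,2)
for p in ([531.2,420,44],[531.2,420,12],s["eef_pos"]):print((w2p(f,p)-[130,100])*2)
g=load("w5");print(p2w(g,130+119/2,168/2,11),p2w(g,130+90/2,170/2,44))
E
```

```text
[532.02267922 422.88423959  82.21774329] [ 3.13902296e+00 -2.00950995e-03  1.56980156e+00] 34.25
[263.2 255.4]
[263.  215.8]
[267.  311.4]
[533.5 420.5  11. ] [532.8 420.3  44. ]
```

View pics/w7c.png

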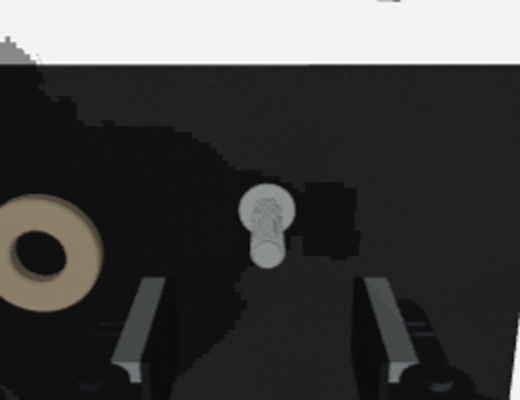

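The tip at (267,254) puts this bolt at about (532.5,420.5).

Request:
arm_command(
  deltas=[
    {"hand": 40,"tx": -2.2,"ty": 0.7,"tz": 25,"wx": 0,"wy": 0,"wz": 0},
    {"hand": 40,"tx": 0,"ty": 0,"tz": 25,"wx": 0,"wy": 0,"wz": 0},
    {"hand": 40,"tx": 0,"ty": 0,"tz": 15.5,"wx": 0,"wy": 0,"wz": 0},
    {"hand": 40,"tx": 0,"ty": 0,"tz": 0,"wx": 0,"wy": 0,"wz": 0},
    {"hand": 40,"tx": 0,"ty": 0,"tz": 0,"wx": 0,"wy": 0,"wz": 0},
  ],
)

```text
clock: 34.92
eef_pos: [532.2, 420.4, 15.4]
tcp_rot: [3.141, -0.001, 1.57]
contact_force: [0.4, 0.3, -0.4]
opening: 0.471
grasp_force: 0.0
```

Request:
arm_command(
  deltas=[
    {"hand": 20,"tx": 0,"ty": 0,"tz": 0,"wx": 0,"wy": 0,"wz": 0},
    {"hand": 15,"tx": 0,"ty": 0,"tz": 0,"wx": 0,"wy": 0,"wz": 0},
    {"hand": 12,"tx": 0,"ty": 0,"tz": 0,"wx": 0,"wy": 0,"wz": 0},
    {"hand": 9,"tx": 0,"ty": 0,"tz": 0,"wx": 0,"wy": 0,"wz": 0},
    {"hand": 6,"tx": 0,"ty": 0,"tz": 0,"wx": 0,"wy": 0,"wz": 0},
    {"hand": 3,"tx": 0,"ty": 0,"tz": 0,"wx": 0,"wy": 0,"wz": 0},
    {"hand": 3,"tx": 0,"ty": 0,"tz": 0,"wx": 0,"wy": 0,"wz": 0},
  ],
  squeeze=40,
)

```text
clock: 35.8
eef_pos: [531.7, 420.0, 14.7]
tcp_rot: [3.141, -0.0, 1.57]
contact_force: [-0.6, -0.1, 5.0]
opening: 0.102
grasp_force: 39.1
```

Request:
arm_command(
  deltas=[
    {"hand": 3,"tx": 0,"ty": 0,"tz": -15,"wx": 0,"wy": 0,"wz": 0},
    {"hand": 3,"tx": 0,"ty": 0,"tz": -40,"wx": 0,"wy": 0,"wz": 0},
    {"hand": 3,"tx": 0,"ty": 0,"tz": -60,"wx": 0,"wy": 0,"wz": 0},
    {"hand": 3,"tx": 0,"ty": 0,"tz": -60,"wx": 0,"wy": 0,"wz": 0},
    {"hand": 3,"tx": 0,"ty": 0,"tz": -60,"wx": 0,"wy": 0,"wz": 0},
    {"hand": 3,"tx": 0,"ty": 0,"tz": -50,"wx": 0,"wy": 0,"wz": 0},
    {"hand": 3,"tx": 0,"ty": 0,"tz": -10,"wx": 0,"wy": 0,"wz": 0},
  ],
)

```text
clock: 36.67
eef_pos: [532.9, 420.8, 314.8]
tcp_rot: [3.136, -0.004, 1.57]
contact_force: [0.8, 0.3, -0.7]
opening: 0.101
grasp_force: 39.0
```

Request:
arm_command(
  deltas=[
    {"hand": 3,"tx": -30,"ty": -4,"tz": 0,"wx": 0,"wy": 0,"wz": 0},
    {"hand": 3,"tx": -52,"ty": -7,"tz": 0,"wx": 0,"wy": 0,"wz": 0},
    {"hand": 3,"tx": -52,"ty": -7,"tz": 0,"wx": 0,"wy": 0,"wz": 0},
    {"hand": 3,"tx": -52,"ty": -7,"tz": 0,"wx": 0,"wy": 0,"wz": 0},
    {"hand": 3,"tx": -52,"ty": -7,"tz": 0,"wx": 0,"wy": 0,"wz": 0},
    {"hand": 3,"tx": -52,"ty": -7,"tz": 0,"wx": 0,"wy": 0,"wz": 0},
    {"hand": 3,"tx": -52,"ty": -7,"tz": 0,"wx": 0,"wy": 0,"wz": 0},
  ],
)

```text
clock: 37.55
eef_pos: [484.2, 76.2, 308.8]
tcp_rot: [-3.141, 0.0, 1.57]
contact_force: [0.9, -1.1, 0.9]
opening: 0.099
grasp_force: 39.0
```

Request:
arm_command(
  deltas=[
    {"hand": 3,"tx": -52,"ty": -7,"tz": 0,"wx": 0,"wy": 0,"wz": 0},
    {"hand": 3,"tx": -52,"ty": -7,"tz": 0,"wx": 0,"wy": 0,"wz": 0},
    {"hand": 3,"tx": -52,"ty": -7,"tz": 0,"wx": 0,"wy": 0,"wz": 0},
    {"hand": 3,"tx": -52,"ty": -7,"tz": 0,"wx": 0,"wy": 0,"wz": 0},
    {"hand": 3,"tx": -52,"ty": -7,"tz": 0,"wx": 0,"wy": 0,"wz": 0},
    {"hand": 3,"tx": -50,"ty": -6,"tz": 0,"wx": 0,"wy": 0,"wz": 0},
    {"hand": 3,"tx": -30,"ty": -4,"tz": 0,"wx": 0,"wy": 0,"wz": 0},
    {"hand": 3,"tx": 0,"ty": 0,"tz": 0,"wx": 0,"wy": 0,"wz": 0},
  ],
)

```text
clock: 38.55
eef_pos: [439.0, -263.5, 308.6]
tcp_rot: [-3.14, -0.0, 1.567]
contact_force: [-0.5, 0.3, -0.8]
opening: 0.098
grasp_force: 39.0
```

```bash
python3 - <<'E'
from h import *
s=r.sense();print(s["eef_pos"],s["tcp_rot"],s["clock"])
f=grab("wrist","w8"); crop(f,"w8c",60,60,460,360,2)
print((w2p(f,[440.6,-303.8,45])-[60,60])*2)
E
```

```text
[ 439.02360878 -263.46897094  308.61087907] [-3.14026080e+00 -4.40497623e-04  1.56692208e+00] 38.55
[408.2 241. ]
```

View pics/w8c.png

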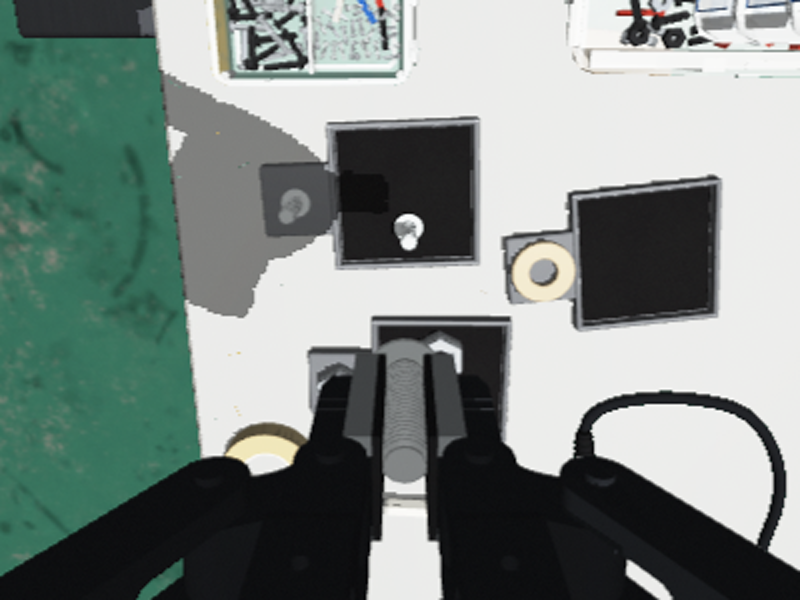

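Bolt one stands in its tray, tip at (408,241), exactly as predicted. I lower the second bolt beside it.

Request:
arm_command(
  deltas=[
    {"hand": 3,"tx": 0,"ty": 0,"tz": 40,"wx": 0,"wy": 0,"wz": 0},
    {"hand": 3,"tx": 0,"ty": 0,"tz": 50,"wx": 0,"wy": 0,"wz": 0},
    {"hand": 3,"tx": 0,"ty": 0,"tz": 60,"wx": 0,"wy": 0,"wz": 0},
    {"hand": 3,"tx": 0,"ty": 0,"tz": 60,"wx": 0,"wy": 0,"wz": 0},
    {"hand": 3,"tx": 0,"ty": 0,"tz": 35,"wx": 0,"wy": 0,"wz": 0},
    {"hand": 3,"tx": 0,"ty": 0,"tz": 0,"wx": 0,"wy": 0,"wz": 0},
    {"hand": 3,"tx": 0,"ty": 0,"tz": 0,"wx": 0,"wy": 0,"wz": 0},
    {"hand": 3,"tx": 0,"ty": 0,"tz": 0,"wx": 0,"wy": 0,"wz": 0},
  ],
)

```text
clock: 39.6
eef_pos: [441.2, -262.5, 66.2]
tcp_rot: [3.139, 0.002, 1.57]
contact_force: [-0.4, -0.6, -0.8]
opening: 0.1
grasp_force: 39.1
```

Request:
arm_command(
  deltas=[
    {"hand": 3,"tx": 0,"ty": 0,"tz": 23,"wx": 0,"wy": 0,"wz": 0},
    {"hand": 3,"tx": 0,"ty": 0,"tz": 15,"wx": 0,"wy": 0,"wz": 0},
    {"hand": 3,"tx": 0,"ty": 0,"tz": 8,"wx": 0,"wy": 0,"wz": 0},
    {"hand": 3,"tx": 0,"ty": 0,"tz": 2,"wx": 0,"wy": 0,"wz": 0},
    {"hand": 3,"tx": 0,"ty": 0,"tz": 0,"wx": 0,"wy": 0,"wz": 0},
    {"hand": 3,"tx": 0,"ty": 0,"tz": 0,"wx": 0,"wy": 0,"wz": 0},
  ],
)

```text
clock: 40.35
eef_pos: [440.3, -262.2, 16.8]
tcp_rot: [3.141, 0.0, 1.57]
contact_force: [-0.2, 0.3, -0.3]
opening: 0.097
grasp_force: 39.1
```

Request:
arm_command(
  deltas=[
    {"hand": 3,"tx": 0,"ty": 0,"tz": 1,"wx": 0,"wy": 0,"wz": 0},
    {"hand": 3,"tx": 0,"ty": 0,"tz": 0.4,"wx": 0,"wy": 0,"wz": 0},
    {"hand": 12,"tx": 0,"ty": 0,"tz": 0,"wx": 0,"wy": 0,"wz": 0},
    {"hand": 16,"tx": 0,"ty": 0,"tz": 0,"wx": 0,"wy": 0,"wz": 0},
    {"hand": 22,"tx": 0,"ty": 0,"tz": 0,"wx": 0,"wy": 0,"wz": 0},
    {"hand": 30,"tx": 0,"ty": 0,"tz": 0,"wx": 0,"wy": 0,"wz": 0},
    {"hand": 30,"tx": 0,"ty": 0,"tz": 0,"wx": 0,"wy": 0,"wz": 0},
  ],
)

```text
clock: 41.22
eef_pos: [439.9, -262.0, 14.9]
tcp_rot: [-3.142, -0.0, 1.57]
contact_force: [-0.2, -0.7, -0.4]
opening: 0.353
grasp_force: 0.0
```

Request:
arm_command(
  deltas=[
    {"hand": 30,"tx": 0,"ty": 0,"tz": -15,"wx": 0,"wy": 0,"wz": 0},
    {"hand": 30,"tx": 0,"ty": 0,"tz": -25,"wx": 0,"wy": 0,"wz": 0},
    {"hand": 60,"tx": 0,"ty": 0,"tz": -50,"wx": 0,"wy": 0,"wz": 0},
    {"hand": 60,"tx": 0,"ty": 0,"tz": -60,"wx": 0,"wy": 0,"wz": 0},
    {"hand": 60,"tx": 0,"ty": 0,"tz": -60,"wx": 0,"wy": 0,"wz": 0},
    {"hand": 60,"tx": 0,"ty": 0,"tz": -60,"wx": 0,"wy": 0,"wz": 0},
    {"hand": 60,"tx": 0,"ty": 0,"tz": -25,"wx": 0,"wy": 0,"wz": 0},
  ],
)

```text
clock: 42.1
eef_pos: [440.8, -262.5, 315.1]
tcp_rot: [3.136, 0.003, 1.57]
contact_force: [0.0, 0.6, -0.9]
opening: 0.7
grasp_force: 0.0
```

Request:
arm_command(
  deltas=[
    {"hand": 60,"tx": 51,"ty": 1,"tz": 0,"wx": 0,"wy": 0,"wz": 0},
    {"hand": 60,"tx": 51,"ty": 1,"tz": 0,"wx": 0,"wy": 0,"wz": 0},
    {"hand": 60,"tx": 51,"ty": 1,"tz": 0,"wx": 0,"wy": 0,"wz": 0},
    {"hand": 60,"tx": 51,"ty": 1,"tz": 0,"wx": 0,"wy": 0,"wz": 0},
    {"hand": 60,"tx": 51,"ty": 1,"tz": 0,"wx": 0,"wy": 0,"wz": 0},
    {"hand": 60,"tx": 51,"ty": 1,"tz": 0,"wx": 0,"wy": 0,"wz": 0},
    {"hand": 60,"tx": 51,"ty": 1,"tz": 0,"wx": 0,"wy": 0,"wz": 0},
  ],
)

```text
clock: 42.98
eef_pos: [446.8, 96.6, 311.1]
tcp_rot: [3.14, -0.0, 1.57]
contact_force: [0.5, -1.1, 0.5]
opening: 0.705
grasp_force: 0.0
```

Request:
arm_command(
  deltas=[
    {"hand": 60,"tx": 51,"ty": 1,"tz": 0,"wx": 0,"wy": 0,"wz": 0},
    {"hand": 60,"tx": 51,"ty": 1,"tz": 0,"wx": 0,"wy": 0,"wz": 0},
    {"hand": 60,"tx": 51,"ty": 1,"tz": 0,"wx": 0,"wy": 0,"wz": 0},
    {"hand": 60,"tx": 51,"ty": 1,"tz": 0,"wx": 0,"wy": 0,"wz": 0},
    {"hand": 60,"tx": 51,"ty": 1,"tz": 0,"wx": 0,"wy": 0,"wz": 0},
    {"hand": 60,"tx": 51,"ty": 1,"tz": 0,"wx": 0,"wy": 0,"wz": 0},
  ],
)

```text
clock: 43.72
eef_pos: [453.2, 402.5, 311.2]
tcp_rot: [3.141, -0.0, 1.57]
contact_force: [-0.1, -0.2, -0.9]
opening: 0.703
grasp_force: 0.0
```

Request:
arm_command(
  deltas=[
    {"hand": 60,"tx": 0,"ty": 0,"tz": 40,"wx": 0,"wy": 0,"wz": 0},
    {"hand": 60,"tx": 0,"ty": 0,"tz": 50,"wx": 0,"wy": 0,"wz": 0},
    {"hand": 60,"tx": 0,"ty": 0,"tz": 60,"wx": 0,"wy": 0,"wz": 0},
    {"hand": 60,"tx": 0,"ty": 0,"tz": 60,"wx": 0,"wy": 0,"wz": 0},
    {"hand": 60,"tx": 0,"ty": 0,"tz": 50,"wx": 0,"wy": 0,"wz": 0},
    {"hand": 60,"tx": 0,"ty": 0,"tz": 0,"wx": 0,"wy": 0,"wz": 0},
    {"hand": 60,"tx": 0,"ty": 0,"tz": 0,"wx": 0,"wy": 0,"wz": 0},
    {"hand": 60,"tx": 0,"ty": 0,"tz": 0,"wx": 0,"wy": 0,"wz": 0},
  ],
)

```text
clock: 44.72
eef_pos: [455.1, 402.2, 52.8]
tcp_rot: [3.138, -0.003, 1.57]
contact_force: [-0.1, -0.3, -0.2]
opening: 0.704
grasp_force: 0.0
```

```bash
python3 - <<'E'
from h import *
s=r.sense();print(s["eef_pos"],s["tcp_rot"],s["clock"])
f=grab("wrist","w9"); crop(f,"w9c",130,100,390,300,2)
for p in ([454.4,404,9],s["eef_pos"]):print((w2p(f,p)-[130,100])*2)
E
```

```text
[455.08171398 402.20650615  52.84152647] [ 3.13837090e+00 -2.82645022e-03  1.56972136e+00] 44.725
[263.4 232.8]
[267.  311.4]
```

View pics/w9c.png

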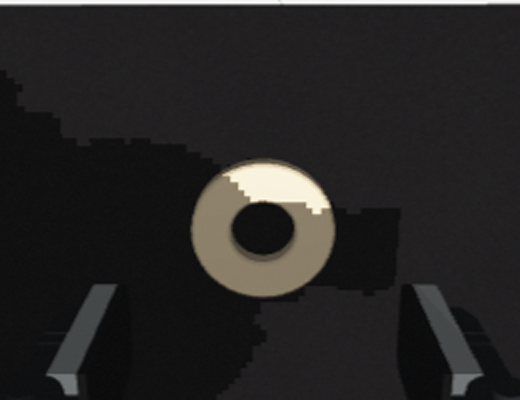

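The bushing is centred at (263,231), matching prediction. I descend and grip.

Request:
arm_command(
  deltas=[
    {"hand": 60,"tx": 2,"ty": -0.4,"tz": 22,"wx": 0,"wy": 0,"wz": 0},
    {"hand": 60,"tx": 0,"ty": 0,"tz": 16,"wx": 0,"wy": 0,"wz": 0},
    {"hand": 60,"tx": 0,"ty": 0,"tz": 8,"wx": 0,"wy": 0,"wz": 0},
    {"hand": 60,"tx": 0,"ty": 0,"tz": 3,"wx": 0,"wy": 0,"wz": 0},
    {"hand": 60,"tx": 0,"ty": 0,"tz": 0,"wx": 0,"wy": 0,"wz": 0},
    {"hand": 60,"tx": 0,"ty": 0,"tz": 0,"wx": 0,"wy": 0,"wz": 0},
  ],
)

```text
clock: 45.52
eef_pos: [453.5, 403.2, 1.4]
tcp_rot: [3.141, -0.0, 1.57]
contact_force: [0.1, 0.1, -0.2]
opening: 0.706
grasp_force: 0.0
```

Request:
arm_command(
  deltas=[
    {"hand": 50,"tx": 0,"ty": 0,"tz": 0,"wx": 0,"wy": 0,"wz": 0},
    {"hand": 46,"tx": 0,"ty": 0,"tz": 0,"wx": 0,"wy": 0,"wz": 0},
    {"hand": 42,"tx": 0,"ty": 0,"tz": 0,"wx": 0,"wy": 0,"wz": 0},
    {"hand": 35,"tx": 0,"ty": 0,"tz": 0,"wx": 0,"wy": 0,"wz": 0},
    {"hand": 35,"tx": 0,"ty": 0,"tz": 0,"wx": 0,"wy": 0,"wz": 0},
  ],
  squeeze=40,
)

```text
clock: 46.15
eef_pos: [453.4, 403.1, 1.6]
tcp_rot: [3.141, -0.0, 1.57]
contact_force: [-1.5, -1.3, 6.3]
opening: 0.455
grasp_force: 39.5
```

Request:
arm_command(
  deltas=[
    {"hand": 35,"tx": 0,"ty": 0,"tz": -10,"wx": 0,"wy": 0,"wz": 0},
    {"hand": 35,"tx": 0,"ty": 0,"tz": -25,"wx": 0,"wy": 0,"wz": 0},
    {"hand": 35,"tx": 0,"ty": 0,"tz": -25,"wx": 0,"wy": 0,"wz": 0},
    {"hand": 35,"tx": 0,"ty": 0,"tz": 0,"wx": 0,"wy": 0,"wz": 0},
  ],
)

```text
clock: 46.65
eef_pos: [454.3, 404.0, 63.1]
tcp_rot: [3.139, -0.003, 1.57]
contact_force: [0.1, -0.0, -1.1]
opening: 0.453
grasp_force: 40.4
```

```bash
python3 - <<'E'
from h import *
s=r.sense();print(s["eef_pos"],s["opening"],s["grasp_force"])
f=grab("wrist","wa"); crop(f,"wac",130,160,390,320,2)
E
```

```text
[454.32251891 404.00108666  63.09884354] 0.45295509930755606 40.3813213299145
```

View pics/wac.png

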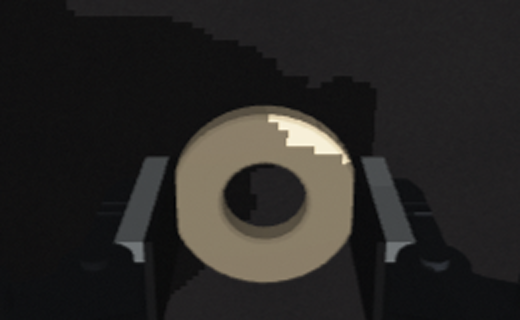

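The bushing is held flat and centred at (265,195). I carry it over.

Request:
arm_command(
  deltas=[
    {"hand": 35,"tx": 0,"ty": 0,"tz": -40,"wx": 0,"wy": 0,"wz": 0},
    {"hand": 35,"tx": 0,"ty": 0,"tz": -60,"wx": 0,"wy": 0,"wz": 0},
    {"hand": 35,"tx": 0,"ty": 0,"tz": -60,"wx": 0,"wy": 0,"wz": 0},
    {"hand": 35,"tx": 0,"ty": 0,"tz": -60,"wx": 0,"wy": 0,"wz": 0},
    {"hand": 35,"tx": 0,"ty": 0,"tz": -30,"wx": 0,"wy": 0,"wz": 0},
  ],
)

```text
clock: 47.32
eef_pos: [453.7, 403.4, 313.5]
tcp_rot: [3.14, -0.002, 1.57]
contact_force: [0.6, 0.3, -1.4]
opening: 0.458
grasp_force: 40.7
```

Request:
arm_command(
  deltas=[
    {"hand": 35,"tx": -30,"ty": 6,"tz": 0,"wx": 0,"wy": 0,"wz": 0},
    {"hand": 35,"tx": -54,"ty": 11,"tz": 0,"wx": 0,"wy": 0,"wz": 0},
    {"hand": 35,"tx": -54,"ty": 11,"tz": 0,"wx": 0,"wy": 0,"wz": 0},
    {"hand": 35,"tx": -54,"ty": 11,"tz": 0,"wx": 0,"wy": 0,"wz": 0},
    {"hand": 35,"tx": -54,"ty": 11,"tz": 0,"wx": 0,"wy": 0,"wz": 0},
    {"hand": 35,"tx": -54,"ty": 11,"tz": 0,"wx": 0,"wy": 0,"wz": 0},
    {"hand": 35,"tx": -54,"ty": 11,"tz": 0,"wx": 0,"wy": 0,"wz": 0},
  ],
)

```text
clock: 48.2
eef_pos: [524.6, 47.1, 309.8]
tcp_rot: [-3.14, 0.0, 1.57]
contact_force: [1.5, 0.5, -0.3]
opening: 0.458
grasp_force: 40.7
```

Request:
arm_command(
  deltas=[
    {"hand": 35,"tx": -54,"ty": 11,"tz": 0,"wx": 0,"wy": 0,"wz": 0},
    {"hand": 35,"tx": -54,"ty": 11,"tz": 0,"wx": 0,"wy": 0,"wz": 0},
    {"hand": 35,"tx": -54,"ty": 11,"tz": 0,"wx": 0,"wy": 0,"wz": 0},
    {"hand": 35,"tx": -54,"ty": 11,"tz": 0,"wx": 0,"wy": 0,"wz": 0},
    {"hand": 35,"tx": -54,"ty": 11,"tz": 0,"wx": 0,"wy": 0,"wz": 0},
    {"hand": 35,"tx": -54,"ty": 11,"tz": 0,"wx": 0,"wy": 0,"wz": 0},
    {"hand": 35,"tx": -52,"ty": 8,"tz": 0,"wx": 0,"wy": 0,"wz": 0},
    {"hand": 35,"tx": 0,"ty": 0,"tz": 0,"wx": 0,"wy": 0,"wz": -0.134},
  ],
)

```text
clock: 49.2
eef_pos: [598.0, -330.7, 308.5]
tcp_rot: [-3.139, -0.001, 1.703]
contact_force: [-0.1, 1.6, -1.2]
opening: 0.456
grasp_force: 40.7
```

Request:
arm_command(
  deltas=[
    {"hand": 35,"tx": 0,"ty": 0,"tz": 0,"wx": 0,"wy": 0,"wz": 0},
    {"hand": 35,"tx": 0,"ty": 0,"tz": 0,"wx": 0,"wy": 0,"wz": 0},
  ],
)

```text
clock: 49.45
eef_pos: [598.3, -326.5, 310.2]
tcp_rot: [-3.141, -0.001, 1.702]
contact_force: [0.7, -0.1, -0.7]
opening: 0.456
grasp_force: 40.7
```

```bash
python3 - <<'E'
from h import *
s=r.sense();print(s["eef_pos"],s["tcp_rot"],s["clock"])
# tray centre from w8 picture (earlier viewed): outer rim corners in 2x crop offset 60,60
f=load("w8");W=np.array([p2w(f,60+u/2,60+v/2,10)[:2] for u,v in[(569,195),(720,178),(718,317),(577,328)]]);print(W.tolist(),W.mean(0))
E
```

```text
[ 598.31702981 -326.52260264  310.18856576] [-3.14060656e+00 -8.26128765e-04  1.70168382e+00] 49.45
[[545.7, -283.0], [642.7, -272.0], [654.4, -369.1], [557.7, -377.1]] [ 600.125 -325.3  ]
```

Request:
arm_command(
  deltas=[
    {"hand": 35,"tx": 0.3,"ty": 2,"tz": 40,"wx": 0,"wy": 0,"wz": 0},
    {"hand": 35,"tx": 0,"ty": 0,"tz": 60,"wx": 0,"wy": 0,"wz": 0},
    {"hand": 35,"tx": 0,"ty": 0,"tz": 60,"wx": 0,"wy": 0,"wz": 0},
    {"hand": 35,"tx": 0,"ty": 0,"tz": 60,"wx": 0,"wy": 0,"wz": 0},
    {"hand": 35,"tx": 0,"ty": 0,"tz": 40,"wx": 0,"wy": 0,"wz": 0},
    {"hand": 35,"tx": 0,"ty": 0,"tz": 0,"wx": 0,"wy": 0,"wz": 0},
    {"hand": 35,"tx": 0,"ty": 0,"tz": 0,"wx": 0,"wy": 0,"wz": 0},
    {"hand": 35,"tx": 0,"ty": 0,"tz": 0,"wx": 0,"wy": 0,"wz": 0},
  ],
)

```text
clock: 50.45
eef_pos: [602.0, -327.3, 53.6]
tcp_rot: [3.138, 0.002, 1.704]
contact_force: [0.0, 0.2, -0.5]
opening: 0.452
grasp_force: 40.7
```

Request:
arm_command(
  deltas=[
    {"hand": 35,"tx": 0,"ty": 0,"tz": 20,"wx": 0,"wy": 0,"wz": 0},
    {"hand": 35,"tx": 0,"ty": 0,"tz": 14,"wx": 0,"wy": 0,"wz": 0},
    {"hand": 35,"tx": 0,"ty": 0,"tz": 8,"wx": 0,"wy": 0,"wz": 0},
    {"hand": 35,"tx": 0,"ty": 0,"tz": 2,"wx": 0,"wy": 0,"wz": 0},
    {"hand": 35,"tx": 0,"ty": 0,"tz": 0,"wx": 0,"wy": 0,"wz": 0},
    {"hand": 35,"tx": 0,"ty": 0,"tz": 0,"wx": 0,"wy": 0,"wz": 0},
  ],
)

```text
clock: 51.2
eef_pos: [600.8, -326.8, 7.4]
tcp_rot: [3.141, 0.0, 1.704]
contact_force: [0.2, 0.3, -1.1]
opening: 0.452
grasp_force: 40.7
```

Lower the last 4.5 mm, release, and retreat.

Request:
arm_command(
  deltas=[
    {"hand": 35,"tx": 0,"ty": 0,"tz": 3,"wx": 0,"wy": 0,"wz": 0},
    {"hand": 35,"tx": 0,"ty": 0,"tz": 1.3,"wx": 0,"wy": 0,"wz": 0},
    {"hand": 35,"tx": 0,"ty": 0,"tz": 0,"wx": 0,"wy": 0,"wz": 0},
    {"hand": 35,"tx": 0,"ty": 0,"tz": 0,"wx": 0,"wy": 0,"wz": 0},
  ],
)

```text
clock: 51.7
eef_pos: [600.5, -326.6, 2.7]
tcp_rot: [3.142, 0.0, 1.704]
contact_force: [0.2, 0.4, -0.3]
opening: 0.455
grasp_force: 40.8
```

Request:
arm_command(
  deltas=[
    {"hand": 45,"tx": 0,"ty": 0,"tz": 0,"wx": 0,"wy": 0,"wz": 0},
    {"hand": 49,"tx": 0,"ty": 0,"tz": 0,"wx": 0,"wy": 0,"wz": 0},
    {"hand": 50,"tx": 0,"ty": 0,"tz": 0,"wx": 0,"wy": 0,"wz": 0},
    {"hand": 50,"tx": 0,"ty": 0,"tz": 0,"wx": 0,"wy": 0,"wz": 0},
  ],
)

```text
clock: 52.2
eef_pos: [600.4, -326.6, 2.7]
tcp_rot: [-3.142, -0.0, 1.704]
contact_force: [-0.5, 0.1, 0.1]
opening: 0.586
grasp_force: 0.0
```

Request:
arm_command(
  deltas=[
    {"hand": 50,"tx": 0,"ty": 0,"tz": -10,"wx": 0,"wy": 0,"wz": 0},
    {"hand": 50,"tx": 0,"ty": 0,"tz": -25,"wx": 0,"wy": 0,"wz": 0},
    {"hand": 50,"tx": 0,"ty": 0,"tz": -50,"wx": 0,"wy": 0,"wz": 0},
    {"hand": 50,"tx": 0,"ty": 0,"tz": -60,"wx": 0,"wy": 0,"wz": 0},
    {"hand": 50,"tx": 0,"ty": 0,"tz": -60,"wx": 0,"wy": 0,"wz": 0},
    {"hand": 50,"tx": 0,"ty": 0,"tz": -60,"wx": 0,"wy": 0,"wz": 0},
    {"hand": 50,"tx": 0,"ty": 0,"tz": -40,"wx": 0,"wy": 0,"wz": 0},
    {"hand": 50,"tx": 0,"ty": 0,"tz": 0,"wx": 0,"wy": 0,"wz": 0},
  ],
)

```text
clock: 53.2
eef_pos: [601.9, -327.4, 313.0]
tcp_rot: [3.135, 0.005, 1.704]
contact_force: [-0.2, 0.1, -0.3]
opening: 0.586
grasp_force: 0.0
```

Request:
arm_command(
  deltas=[
    {"hand": 50,"tx": -50,"ty": -20,"tz": 0,"wx": 0,"wy": 0,"wz": 0},
    {"hand": 50,"tx": -50,"ty": -20,"tz": 0,"wx": 0,"wy": 0,"wz": 0},
    {"hand": 50,"tx": 0,"ty": -20,"tz": 0,"wx": 0,"wy": 0,"wz": 0},
    {"hand": 50,"tx": 0,"ty": -20,"tz": 0,"wx": 0,"wy": 0,"wz": 0},
    {"hand": 50,"tx": 0,"ty": 0,"tz": 0,"wx": 0,"wy": 0,"wz": 0},
    {"hand": 50,"tx": 0,"ty": 0,"tz": 0,"wx": 0,"wy": 0,"wz": 0},
  ],
)

```text
clock: 53.95
eef_pos: [534.8, -435.5, 308.1]
tcp_rot: [3.141, 0.0, 1.705]
contact_force: [0.2, 0.3, 0.8]
opening: 0.588
grasp_force: 0.0
```

```bash
python3 - <<'E'
from h import *
s=r.sense();print(s["eef_pos"],s["clock"],s["contact_force"])
f=grab("wrist","wb");g=cv2.cvtColor(f["image"],cv2.COLOR_RGB2GRAY)
T={"bush":([600.3,-326,10],26),"nut1":([464,-441.5,19],22),"nut2":([463,-397.5,19],22),"bolt1":([440.6,-303.8,13],14),"bolt2":([440,-262,13],14)}
for n,(p,rr) in T.items():
    u,v=w2p(f,p);h=30;x0,y0=int(u)-h,int(v)-h
    m=(g[y0:y0+2*h,x0:x0+2*h]>60).astype(np.uint8)
    # keep component nearest expected centre
    k,l,st,ce=cv2.connectedComponentsWithStats(m)
    i=1+np.argmin(np.hypot(*(ce[1:]-[u-x0,v-y0]).T)) if k>1 else 0
    hull=cv2.convexHull(np.argwhere(l==i)[:,::-1].astype(np.int32)); M=cv2.moments(hull);c=(x0+M['m10']/M['m00'],y0+M['m01']/M['m00'])
    print(n,(u,v),"area",st[i][4],"size",st[i][2:4],"world",p2w(f,*c,p[2]))
t0=load("top0")["image"].astype(int);t=grab("top","top1")["image"].astype(int)
for n,(u,v) in dict(bottle=(131,143),tape=(377,232)).items(): print(n,"mean diff",np.abs(t-t0)[v-10:v+10,u-10:u+10].mean())
E
```

```text
bash:  1905 Segmentation fault         python3 - <<'E'
from h import *
s=r.sense();print(s["eef_pos"],s["clock"],s["contact_force"])
f=grab("wrist","wb");g=cv2.cvtColor(f["image"],cv2.COLOR_RGB2GRAY)
T={"bush":([600.3,-326,10],26),"nut1":([464,-441.5,19],22),"nut2":([463,-397.5,19],22),"bolt1":([440.6,-303.8,13],14),"bolt2":([440,-262,13],14)}
for n,(p,rr) in T.items():
    u,v=w2p(f,p);h=30;x0,y0=int(u)-h,int(v)-h
    m=(g[y0:y0+2*h,x0:x0+2*h]>60).astype(np.uint8)
    # keep component nearest expected centre
    k,l,st,ce=cv2.connectedComponentsWithStats(m)
    i=1+np.argmin(np.hypot(*(ce[1:]-[u-x0,v-y0]).T)) if k>1 else 0
    hull=cv2.convexHull(np.argwhere(l==i)[:,::-1].astype(np.int32)); M=cv2.moments(hull);c=(x0+M['m10']/M['m00'],y0+M['m01']/M['m00'])
    print(n,(u,v),"area",st[i][4],"size",st[i][2:4],"world",p2w(f,*c,p[2]))
t0=load("top0")["image"].astype(int);t=grab("top","top1")["image"].astype(int)
for n,(u,v) in dict(bottle=(131,143),tape=(377,232)).items(): print(n,"mean diff",np.abs(t-t0)[v-10:v+10,u-10:u+10].mean())
E
```

```bash
python3 -u - <<'E'
from h import *
f=grab("wrist","wc");g=cv2.cvtColor(f["image"],cv2.COLOR_RGB2GRAY)
s=r.sense();print(s["eef_pos"],s["clock"])
T={"bush":[600.3,-326,10],"nut1":[464,-441.5,19],"nut2":[463,-397.5,19],"bolt1":[440.6,-303.8,13],"bolt2":[440,-262,13]}
for n,p in T.items():
    u,v=w2p(f,p);h=34;x0,y0=max(int(u)-h,0),max(int(v)-h,0)
    m=(g[y0:int(v)+h,x0:int(u)+h]>60).astype(np.uint8)
    k,l,st,ce=cv2.connectedComponentsWithStats(m)
    d=np.hypot(*(ce[1:]-[u-x0,v-y0]).T);i=1+int(np.argmin(d+1e3*(st[1:,4]<25)))
    x,y,w,hh,a=st[i]; c=(x0+x+(w-1)/2,y0+y+(hh-1)/2)
    print(n,(float(u),float(v)),"area",a,"box",w,hh,"world",p2w(f,*c,p[2]))
t0=load("top0")["image"].astype(int);t=grab("top","top1")["image"].astype(int)
for n,(u,v) in dict(bottle=(131,143),tape=(377,232)).items(): print(n,np.abs(t-t0)[v-10:v+10,u-10:u+10].mean().round(1))
E
```

```text
[ 535.10172854 -435.60249256  307.91381865] 54.05
bush (328.4, 60.3) area 874 box 36 38 world [ 599.1 -325.3   10. ]
nut1 (205.7, 141.3) area 369 box 25 27 world [ 463.2 -442.5   19. ]
nut2 (208.0, 105.7) area 457 box 26 29 world [ 462.4 -396.8   19. ]
bolt1 (196.5, 20.0) area 291 box 20 20 world [ 439.5 -304.5   13. ]
bolt2 (198.8, -20.9) area 25 box 14 3 world [ 436.6 -295.9   13. ]
bottle 6.2
tape 16.0
```

Request:
arm_command(
  deltas=[
    {"hand": 50,"tx": 47,"ty": -12,"tz": 0,"wx": 0,"wy": 0,"wz": 0},
    {"hand": 50,"tx": 47,"ty": -12,"tz": 0,"wx": 0,"wy": 0,"wz": 0},
    {"hand": 50,"tx": 47,"ty": -12,"tz": 0,"wx": 0,"wy": 0,"wz": 0},
    {"hand": 50,"tx": 0,"ty": 0,"tz": 0,"wx": 0,"wy": 0,"wz": 0},
    {"hand": 50,"tx": 0,"ty": 0,"tz": 0,"wx": 0,"wy": 0,"wz": 0},
  ],
)

```text
clock: 54.72
eef_pos: [480.8, -301.6, 308.2]
tcp_rot: [3.141, 0.001, 1.705]
contact_force: [0.6, -0.3, 1.5]
opening: 0.583
grasp_force: 0.0
```

```bash
python3 -u - <<'E'
from h import *
f=grab("wrist","wd");g=cv2.cvtColor(f["image"],cv2.COLOR_RGB2GRAY)
for n,p in {"bolt1":[440.6,-303.8,13],"bolt2":[440,-262,13]}.items():
    u,v=w2p(f,p);h=20;x0,y0=int(u)-h,int(v)-h
    m=(g[y0:y0+2*h,x0:x0+2*h]>60).astype(np.uint8)
    k,l,st,ce=cv2.connectedComponentsWithStats(m)
    i=1+int(np.argmin(np.hypot(*(ce[1:]-[u-x0,v-y0]).T)+1e3*(st[1:,4]<25)))
    x,y,w,hh,a=st[i]; print(n,(float(u),float(v)),"area",a,"box",w,hh,p2w(f,x0+x+(w-1)/2,y0+y+(hh-1)/2,p[2]),"pred tip",w2p(f,[p[0],p[1],45]))
# tape ring: coloured pixels (R-B) in top views before/after, and in scene views
for a,b,box in(("top","top2",(215,250,360,395)),("scene","scene2",(335,370,268,304))):
    t=grab(a,b)["image"].astype(int);t0=load(a+"0")["image"].astype(int);y0,y1,x0,x1=box
    for q in(t0,t):
        m=(q[y0:y1,x0:x1,0]-q[y0:y1,x0:x1,2])>45; yy,xx=np.nonzero(m);print(a,m.sum(),(xx.mean()+x0).round(2),(yy.mean()+y0).round(2))
E
```

```text
bolt1 (230.8, 140.7) area 193 box 15 16 [ 441.  -304.8   13. ] pred tip [228.5 145.2]
bolt2 (233.9, 107.3) area 206 box 16 17 [ 440.7 -261.5   13. ] pred tip [231.8 109.5]
top 151 377.34 231.98
top 69 381.94 234.12
scene 334 284.72 351.13
scene 366 284.8 351.28
```

```bash
python3 -c "
from rig import r
print(r.sign_off())"
```

```text
the job is handed in; nothing more can be done
None
```

The job is handed in at about 55 s on the robot clock: both nuts, both bolts and the bushing measured within about 1.5 mm of where I set them down in their matching trays, and the tape roll had not moved (I made no firm check of the oil bottle, but the arm stayed clear of it). I viewed 16 pictures, over the limit of 14, so the last checks were numerical only.

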